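Load and seal terminal housings for the leak test

ROBOT

A 6-joint arm with a two-finger parallel gripper is mounted at the origin on the work surface. World frame = base frame: x ahead of the robot, y to its left, z up, the work surface at z = 0. Lengths are in m, angles in degrees, forces in N, time in s.
With the tool pointing down it reaches from about 0.25 to 0.725 m from the base axis. Payload 9.7 kg.
Tool frame: the origin (TCP) lies between the finger pads; the fingertips stand 22 mm ahead of it and the grasp point (between the pads) lies 3 mm ahead of it; z points along the fingers, y is the line along which they close (so a half turn about z gives the same grasp; the last joint's range is limited). The gripper opens to 85 mm and grips with 20 to 120 N. Pads are 22 mm wide; open, the fingers measure 114 mm over their backs; the gripper's body (76 mm by 85 mm) begins 54 mm behind the grasp point. The pads swing forward as they close: fully open they stand 13 mm farther back than shut.
Start: joints at [64.229, 4.979, 10.078, 95.1, 0, 90], TCP at [0.239, 0.495, 0.253] pointing down, gripper open.
Joint ranges: [-179.16, 179.16], [-48.56, 103.87], [-65.8, 70.77], [-126.05, 130.52], [-82.76, 87.17], [-180, 180]. Speed limits (degrees/s): [127.2, 127.2, 147.25, 180, 180, 180].

INTERFACE

Orientations are given as [roll, pitch, yaw] about the fixed x, y, z axes, in that order (R = Rz(yaw) Ry(pitch) Rx(roll)).
In Python, from workcell import bot, viewer, finder gives the robot as it stands.
- The arm moves only by the tool move_arm, never from a script. Its arguments are lists of equal length, an entry for each row: "offset": the shift along the tool's x, y, z in cm, a list of three; "twist": the turn, a rotation vector about the tool's x, y, z in rad, a list of three; "grip": the opening, from 0 (shut) to 1 (fully open). In form: {"offset": [[x, y, z], ...], "twist": [[ax, ay, az], ...], "grip": [grip, ...]}. A call has 1 to 5 rows; each row shifts and turns the commanded pose from where the row before left it, along the tool's axes as they then stand; what a row does not reach is not made up. A row lasts 1/10 s, in which the tool goes at most 50 mm and 8.59 degrees, less where a joint would pass 70% of its speed; a pose out of reach is approached as far as the arm can. A call is refused whole if a number of a shift passes 5 or a number of a turn 0.15, either way. A call with a gripper value outside its range is refused whole. The fingers move at their own pace and stop on an object; "force" is the grip in N (left out, the last holds). Time passes only in rows, so rows that do not move let the fingers close. It gives the time, the measured TCP pose, the force, the opening and the grip force at its end, in the units of the state.
- bot.get_obs(): the state, without advancing time (a new reading comes with each control period).
- viewer.camera(name): name is "scene" or "top" or "wrist"; returns a dict with "color" (480x640x3 uint8, red, green, blue), "depth" (480x640 float32, m along the optical axis (not along the pixel's ray), 0 where there is no reading), "vfov" (degrees; the focal length in pixels is half the picture's height over the tangent of half this angle, whatever the lens; pixels are square), "cx", "cy" (the principal point, pixels), "position" and "attitude" of the camera in the world; the wrist camera has in their place "tool_from_camera" (4x4, takes a point from camera to tool coordinates, whose origin is the TCP and whose axes are the flange's). Camera axes: x right, y down, z forward; pixel columns grow to the right and rows downward; lengths in m; the calibration is good to about 2 mm. A picture is of the moment at which its call begins: read the wrist's pose just before it.
- bot.job_done(): hands the job in; it is judged then, once.
Trained networks look in a picture, given as the dict that the camera call returned (one of the last four; its "shot" number tells which), for a name from the list of things; names that differ only in an ending like _2 or _b are one class to them, and where a whole thing is asked for, a point or a joint stands for the part that bears it (a point fixed in the world has none). Each returns a list of dicts, best first, with "p" (0 to 1); they miss things now and then, are a little off and sometimes report something else, mostly with a low value. They report only what shows in the picture. A call takes as long as a camera call. They do not tell look-alikes from the thing itself.
- finder.boxes_of(picture, thing): "position" ([column, row] in pixels, amid what is visible of it).
- finder.pinpoint(picture, thing): "position" ([column, row] in pixels: a listed point, or the origin of a listed thing).
The state is a dict: "time": time; "q": joint angles; "qd": joint speeds; "joint_efforts": joint torques, N m; "ee_pos": TCP position; "tcp_rot": TCP orientation; "wrist_force": force on the tool from outside, world axes, zero at the start; "torque": the same for the moment, N m; "opening": finger opening in m; "grasp_force": force on a finger pad.
Only numpy, scipy, OpenCV 4.12 (cv2) and the standard library are available. Lean on these libraries where they do the work, as an engineer would, in place of code of your own. Each camera call takes 0.05 s, during which the arm holds its last target. There are 200 camera calls.

TASK

Get the white outdoor terminals on the bench ready for the leak test: put each one upright in a nest of its own on the test fixture, lengthwise, either way round, with a short end flush against the back fence and a long side flush against that nest's side stop, and close both its cable-entry necks with test bungs of the right size from the tray, set fully home. When every terminal is seated and plugged, press the start button right down for about half a second and let go, and leave everything seated and plugged. Do not tip a terminal over, and do not disturb the other things on the bench.

Things in the scene. Friction and masses are not known exactly. Their poses are not given: they have to be found in the camera images.
- fixture: leak-test fixture, fixed (sizes in mm): aluminium plate 175 (x) x 410 (y), top 15 above the bench; steel back fence along its +x edge (15 thick) and three steel side stops (12 thick, 88 long, running forward from the fence), all 30 high above the plate. Origin: centre of the plate's underside; x towards the back fence, y along it, z up. Open at the front (-x).
- nest1 (a point): +y most nest's corner: the point on the plate's top where the back fence's face and the side stop's face meet; axes as the fixture's. The nest lies from here towards -x and -y: clear 160 to the plate's front edge, 123 to the back of the next stop in -y. A terminal home in it has its origin half its length towards -x and half its width towards -y from here.
- nest2 (a point): middle nest's corner: the point on the plate's top where the back fence's face and the side stop's face meet; axes as the fixture's. The nest lies from here towards -x and -y: clear 160 to the plate's front edge, 123 to the back of the next stop in -y. A terminal home in it has its origin half its length towards -x and half its width towards -y from here.
- nest3 (a point): -y most nest's corner: the point on the plate's top where the back fence's face and the side stop's face meet; axes as the fixture's. The nest lies from here towards -x and -y: clear 160 to the plate's front edge, 120 to the plate's end in -y. A terminal home in it has its origin half its length towards -x and half its width towards -y from here.
- start (a joint): travel of the start button in m: 0 up, 0.006 fully down; a spring button, fully down at 5 N, springs back up when let go
- start_top (a point): centre of the start button's top when up: green round button, diameter 34, top 48 above the bench, on a grey pod at the -y end of the fixture; pressed straight down, moves with the button
- terminal_a: white plastic terminal housing, a box 124 long (x) x 64 wide (y) x 44 high with two upright round cable-entry necks on its top, 34 tall, mouths 78 above the underside: a large one in the middle (outside diameter 44, bore 36), a small one 44 from it towards +x (outside 32, bore 24). Origin: centre of the underside, z up. May be absent. About 0.26 kg; may be carried and dragged by the large neck.
- terminal_b: white plastic terminal housing, a box 124 long (x) x 64 wide (y) x 44 high with two upright round cable-entry necks on its top, 34 tall, mouths 78 above the underside: a large one in the middle (outside diameter 44, bore 36), a small one 44 from it towards +x (outside 32, bore 24). Origin: centre of the underside, z up. May be absent. About 0.26 kg; may be carried and dragged by the large neck.
- terminal_c: white plastic terminal housing, a box 124 long (x) x 64 wide (y) x 44 high with two upright round cable-entry necks on its top, 34 tall, mouths 78 above the underside: a large one in the middle (outside diameter 44, bore 36), a small one 44 from it towards +x (outside 32, bore 24). Origin: centre of the underside, z up. May be absent. About 0.26 kg; may be carried and dragged by the large neck.
- bung_tray: open white tray that holds the bungs, fixed, in front of the fixture: 75 (x) x 340 (y) x 24 high, floor 4 thick, divided by low walls into six pockets in a row along y, 56 apart, one bung in each; spare bungs may stay there. Origin: centre of the underside
- bung_large_1: large black test bung, rigid, stands narrow end down: tapered plug 28 long, diameter 26 at the tip to 32.6 under the flange; flange diameter 46, 6 thick; on it a round grip knob, diameter 24, 30 high; 64 in all, 50 g. Origin: centre of the narrow end, z towards the knob. Fully home when the flange lies on the neck's rim, origin 28 below the mouth.
- bung_large_2: large black test bung, rigid, stands narrow end down: tapered plug 28 long, diameter 26 at the tip to 32.6 under the flange; flange diameter 46, 6 thick; on it a round grip knob, diameter 24, 30 high; 64 in all, 50 g. Origin: centre of the narrow end, z towards the knob. Fully home when the flange lies on the neck's rim, origin 28 below the mouth.
- bung_large_3: large black test bung, rigid, stands narrow end down: tapered plug 28 long, diameter 26 at the tip to 32.6 under the flange; flange diameter 46, 6 thick; on it a round grip knob, diameter 24, 30 high; 64 in all, 50 g. Origin: centre of the narrow end, z towards the knob. Fully home when the flange lies on the neck's rim, origin 28 below the mouth.
- bung_small_1: small black test bung, rigid, stands narrow end down: tapered plug 28 long, diameter 16 at the tip to 21 under the flange; flange diameter 36, 6 thick; on it a round grip knob, diameter 24, 30 high; 64 in all, 50 g. Origin: centre of the narrow end, z towards the knob. Fully home when the flange lies on the neck's rim, origin 28 below the mouth.
- bung_small_2: small black test bung, rigid, stands narrow end down: tapered plug 28 long, diameter 16 at the tip to 21 under the flange; flange diameter 36, 6 thick; on it a round grip knob, diameter 24, 30 high; 64 in all, 50 g. Origin: centre of the narrow end, z towards the knob. Fully home when the flange lies on the neck's rim, origin 28 below the mouth.
- bung_small_3: small black test bung, rigid, stands narrow end down: tapered plug 28 long, diameter 16 at the tip to 21 under the flange; flange diameter 36, 6 thick; on it a round grip knob, diameter 24, 30 high; 64 in all, 50 g. Origin: centre of the narrow end, z towards the knob. Fully home when the flange lies on the neck's rim, origin 28 below the mouth.
- scanner: bystander, leave alone: hand-held barcode scanner lying on the bench, grey head and black handle, about 150 x 66 x 32 mm
- tape_roll: bystander, leave alone: roll of clear tape lying flat, diameter 84 x 24 mm
- cleaner_bottle: bystander, leave alone: white bottle with blue cap, diameter 54 x 130 mm
- adapter: bystander, leave alone: black power adapter, 50 x 75 x 32 mm
- screwdriver: bystander, leave alone: screwdriver lying on the bench, 190 long mm
- label_roll: bystander, leave alone: paper roll standing on end, diameter 72 x 50 mm
Not all that is in view belongs to the job. What is shaped like the bung_large_1 but pink is not meant. Leave any purple look-alike of the bung_large_2 alone.

How it is judged (in metres and radians):
On the way:
1. the start button is pressed down while every terminal is flush in a nest and plugged (value of joint start above 0.004 m and ((x of terminal_a in the frame of nest1 between -0.065 and -0.059 m and y of terminal_a in the frame of nest1 between -0.035 and -0.029 m and z of terminal_a in the frame of nest1 below 0.004 m and angle between the x axis of terminal_a and the x axis of nest1, either way round below 0.05 rad) or (x of terminal_a in the frame of nest2 between -0.065 and -0.059 m and y of terminal_a in the frame of nest2 between -0.035 and -0.029 m and z of terminal_a in the frame of nest2 below 0.004 m and angle between the x axis of terminal_a and the x axis of nest2, either way round below 0.05 rad) or (x of terminal_a in the frame of nest3 between -0.065 and -0.059 m and y of terminal_a in the frame of nest3 between -0.035 and -0.029 m and z of terminal_a in the frame of nest3 below 0.004 m and angle between the x axis of terminal_a and the x axis of nest3, either way round below 0.05 rad)) and ((z of bung_large_1 in the frame of terminal_a between 0.044 and 0.053 m and x of bung_large_1 in the frame of terminal_a between -0.005 and 0.005 m and y of bung_large_1 in the frame of terminal_a between -0.005 and 0.005 m and angle between the z axis of bung_large_1 and the z axis of terminal_a, either way round below 0.08 rad) or (z of bung_large_2 in the frame of terminal_a between 0.044 and 0.053 m and x of bung_large_2 in the frame of terminal_a between -0.005 and 0.005 m and y of bung_large_2 in the frame of terminal_a between -0.005 and 0.005 m and angle between the z axis of bung_large_2 and the z axis of terminal_a, either way round below 0.08 rad) or (z of bung_large_3 in the frame of terminal_a between 0.044 and 0.053 m and x of bung_large_3 in the frame of terminal_a between -0.005 and 0.005 m and y of bung_large_3 in the frame of terminal_a between -0.005 and 0.005 m and angle between the z axis of bung_large_3 and the z axis of terminal_a, either way round below 0.08 rad)) and ((z of bung_small_1 in the frame of terminal_a between 0.044 and 0.053 m and x of bung_small_1 in the frame of terminal_a between 0.039 and 0.049 m and y of bung_small_1 in the frame of terminal_a between -0.005 and 0.005 m and angle between the z axis of bung_small_1 and the z axis of terminal_a, either way round below 0.08 rad) or (z of bung_small_2 in the frame of terminal_a between 0.044 and 0.053 m and x of bung_small_2 in the frame of terminal_a between 0.039 and 0.049 m and y of bung_small_2 in the frame of terminal_a between -0.005 and 0.005 m and angle between the z axis of bung_small_2 and the z axis of terminal_a, either way round below 0.08 rad) or (z of bung_small_3 in the frame of terminal_a between 0.044 and 0.053 m and x of bung_small_3 in the frame of terminal_a between 0.039 and 0.049 m and y of bung_small_3 in the frame of terminal_a between -0.005 and 0.005 m and angle between the z axis of bung_small_3 and the z axis of terminal_a, either way round below 0.08 rad)) and ((x of terminal_b in the frame of nest1 between -0.065 and -0.059 m and y of terminal_b in the frame of nest1 between -0.035 and -0.029 m and z of terminal_b in the frame of nest1 below 0.004 m and angle between the x axis of terminal_b and the x axis of nest1, either way round below 0.05 rad) or (x of terminal_b in the frame of nest2 between -0.065 and -0.059 m and y of terminal_b in the frame of nest2 between -0.035 and -0.029 m and z of terminal_b in the frame of nest2 below 0.004 m and angle between the x axis of terminal_b and the x axis of nest2, either way round below 0.05 rad) or (x of terminal_b in the frame of nest3 between -0.065 and -0.059 m and y of terminal_b in the frame of nest3 between -0.035 and -0.029 m and z of terminal_b in the frame of nest3 below 0.004 m and angle between the x axis of terminal_b and the x axis of nest3, either way round below 0.05 rad)) and ((z of bung_large_1 in the frame of terminal_b between 0.044 and 0.053 m and x of bung_large_1 in the frame of terminal_b between -0.005 and 0.005 m and y of bung_large_1 in the frame of terminal_b between -0.005 and 0.005 m and angle between the z axis of bung_large_1 and the z axis of terminal_b, either way round below 0.08 rad) or (z of bung_large_2 in the frame of terminal_b between 0.044 and 0.053 m and x of bung_large_2 in the frame of terminal_b between -0.005 and 0.005 m and y of bung_large_2 in the frame of terminal_b between -0.005 and 0.005 m and angle between the z axis of bung_large_2 and the z axis of terminal_b, either way round below 0.08 rad) or (z of bung_large_3 in the frame of terminal_b between 0.044 and 0.053 m and x of bung_large_3 in the frame of terminal_b between -0.005 and 0.005 m and y of bung_large_3 in the frame of terminal_b between -0.005 and 0.005 m and angle between the z axis of bung_large_3 and the z axis of terminal_b, either way round below 0.08 rad)) and ((z of bung_small_1 in the frame of terminal_b between 0.044 and 0.053 m and x of bung_small_1 in the frame of terminal_b between 0.039 and 0.049 m and y of bung_small_1 in the frame of terminal_b between -0.005 and 0.005 m and angle between the z axis of bung_small_1 and the z axis of terminal_b, either way round below 0.08 rad) or (z of bung_small_2 in the frame of terminal_b between 0.044 and 0.053 m and x of bung_small_2 in the frame of terminal_b between 0.039 and 0.049 m and y of bung_small_2 in the frame of terminal_b between -0.005 and 0.005 m and angle between the z axis of bung_small_2 and the z axis of terminal_b, either way round below 0.08 rad) or (z of bung_small_3 in the frame of terminal_b between 0.044 and 0.053 m and x of bung_small_3 in the frame of terminal_b between 0.039 and 0.049 m and y of bung_small_3 in the frame of terminal_b between -0.005 and 0.005 m and angle between the z axis of bung_small_3 and the z axis of terminal_b, either way round below 0.08 rad)) and ((x of terminal_c in the frame of nest1 between -0.065 and -0.059 m and y of terminal_c in the frame of nest1 between -0.035 and -0.029 m and z of terminal_c in the frame of nest1 below 0.004 m and angle between the x axis of terminal_c and the x axis of nest1, either way round below 0.05 rad) or (x of terminal_c in the frame of nest2 between -0.065 and -0.059 m and y of terminal_c in the frame of nest2 between -0.035 and -0.029 m and z of terminal_c in the frame of nest2 below 0.004 m and angle between the x axis of terminal_c and the x axis of nest2, either way round below 0.05 rad) or (x of terminal_c in the frame of nest3 between -0.065 and -0.059 m and y of terminal_c in the frame of nest3 between -0.035 and -0.029 m and z of terminal_c in the frame of nest3 below 0.004 m and angle between the x axis of terminal_c and the x axis of nest3, either way round below 0.05 rad)) and ((z of bung_large_1 in the frame of terminal_c between 0.044 and 0.053 m and x of bung_large_1 in the frame of terminal_c between -0.005 and 0.005 m and y of bung_large_1 in the frame of terminal_c between -0.005 and 0.005 m and angle between the z axis of bung_large_1 and the z axis of terminal_c, either way round below 0.08 rad) or (z of bung_large_2 in the frame of terminal_c between 0.044 and 0.053 m and x of bung_large_2 in the frame of terminal_c between -0.005 and 0.005 m and y of bung_large_2 in the frame of terminal_c between -0.005 and 0.005 m and angle between the z axis of bung_large_2 and the z axis of terminal_c, either way round below 0.08 rad) or (z of bung_large_3 in the frame of terminal_c between 0.044 and 0.053 m and x of bung_large_3 in the frame of terminal_c between -0.005 and 0.005 m and y of bung_large_3 in the frame of terminal_c between -0.005 and 0.005 m and angle between the z axis of bung_large_3 and the z axis of terminal_c, either way round below 0.08 rad)) and ((z of bung_small_1 in the frame of terminal_c between 0.044 and 0.053 m and x of bung_small_1 in the frame of terminal_c between 0.039 and 0.049 m and y of bung_small_1 in the frame of terminal_c between -0.005 and 0.005 m and angle between the z axis of bung_small_1 and the z axis of terminal_c, either way round below 0.08 rad) or (z of bung_small_2 in the frame of terminal_c between 0.044 and 0.053 m and x of bung_small_2 in the frame of terminal_c between 0.039 and 0.049 m and y of bung_small_2 in the frame of terminal_c between -0.005 and 0.005 m and angle between the z axis of bung_small_2 and the z axis of terminal_c, either way round below 0.08 rad) or (z of bung_small_3 in the frame of terminal_c between 0.044 and 0.053 m and x of bung_small_3 in the frame of terminal_c between 0.039 and 0.049 m and y of bung_small_3 in the frame of terminal_c between -0.005 and 0.005 m and angle between the z axis of bung_small_3 and the z axis of terminal_c, either way round below 0.08 rad))), for 0.2 s.
At the end, for the whole second after the job is handed in: Each terminal lies in its own nest, square within 0.05 rad, its centre within 3 mm of touching fence and stop; in each neck a bung of its size sits within 3 mm of home, 5 mm of the axis, 0.08 rad of straight; start was pressed (over 4 mm, 0.2 s) while all this held and is up; all at rest (((x of terminal_a in the frame of nest1 between -0.065 and -0.059 m and y of terminal_a in the frame of nest1 between -0.035 and -0.029 m and z of terminal_a in the frame of nest1 below 0.004 m and angle between the x axis of terminal_a and the x axis of nest1, either way round below 0.05 rad) or (x of terminal_a in the frame of nest2 between -0.065 and -0.059 m and y of terminal_a in the frame of nest2 between -0.035 and -0.029 m and z of terminal_a in the frame of nest2 below 0.004 m and angle between the x axis of terminal_a and the x axis of nest2, either way round below 0.05 rad) or (x of terminal_a in the frame of nest3 between -0.065 and -0.059 m and y of terminal_a in the frame of nest3 between -0.035 and -0.029 m and z of terminal_a in the frame of nest3 below 0.004 m and angle between the x axis of terminal_a and the x axis of nest3, either way round below 0.05 rad)) and ((z of bung_large_1 in the frame of terminal_a between 0.044 and 0.053 m and x of bung_large_1 in the frame of terminal_a between -0.005 and 0.005 m and y of bung_large_1 in the frame of terminal_a between -0.005 and 0.005 m and angle between the z axis of bung_large_1 and the z axis of terminal_a, either way round below 0.08 rad) or (z of bung_large_2 in the frame of terminal_a between 0.044 and 0.053 m and x of bung_large_2 in the frame of terminal_a between -0.005 and 0.005 m and y of bung_large_2 in the frame of terminal_a between -0.005 and 0.005 m and angle between the z axis of bung_large_2 and the z axis of terminal_a, either way round below 0.08 rad) or (z of bung_large_3 in the frame of terminal_a between 0.044 and 0.053 m and x of bung_large_3 in the frame of terminal_a between -0.005 and 0.005 m and y of bung_large_3 in the frame of terminal_a between -0.005 and 0.005 m and angle between the z axis of bung_large_3 and the z axis of terminal_a, either way round below 0.08 rad)) and ((z of bung_small_1 in the frame of terminal_a between 0.044 and 0.053 m and x of bung_small_1 in the frame of terminal_a between 0.039 and 0.049 m and y of bung_small_1 in the frame of terminal_a between -0.005 and 0.005 m and angle between the z axis of bung_small_1 and the z axis of terminal_a, either way round below 0.08 rad) or (z of bung_small_2 in the frame of terminal_a between 0.044 and 0.053 m and x of bung_small_2 in the frame of terminal_a between 0.039 and 0.049 m and y of bung_small_2 in the frame of terminal_a between -0.005 and 0.005 m and angle between the z axis of bung_small_2 and the z axis of terminal_a, either way round below 0.08 rad) or (z of bung_small_3 in the frame of terminal_a between 0.044 and 0.053 m and x of bung_small_3 in the frame of terminal_a between 0.039 and 0.049 m and y of bung_small_3 in the frame of terminal_a between -0.005 and 0.005 m and angle between the z axis of bung_small_3 and the z axis of terminal_a, either way round below 0.08 rad)) and ((x of terminal_b in the frame of nest1 between -0.065 and -0.059 m and y of terminal_b in the frame of nest1 between -0.035 and -0.029 m and z of terminal_b in the frame of nest1 below 0.004 m and angle between the x axis of terminal_b and the x axis of nest1, either way round below 0.05 rad) or (x of terminal_b in the frame of nest2 between -0.065 and -0.059 m and y of terminal_b in the frame of nest2 between -0.035 and -0.029 m and z of terminal_b in the frame of nest2 below 0.004 m and angle between the x axis of terminal_b and the x axis of nest2, either way round below 0.05 rad) or (x of terminal_b in the frame of nest3 between -0.065 and -0.059 m and y of terminal_b in the frame of nest3 between -0.035 and -0.029 m and z of terminal_b in the frame of nest3 below 0.004 m and angle between the x axis of terminal_b and the x axis of nest3, either way round below 0.05 rad)) and ((z of bung_large_1 in the frame of terminal_b between 0.044 and 0.053 m and x of bung_large_1 in the frame of terminal_b between -0.005 and 0.005 m and y of bung_large_1 in the frame of terminal_b between -0.005 and 0.005 m and angle between the z axis of bung_large_1 and the z axis of terminal_b, either way round below 0.08 rad) or (z of bung_large_2 in the frame of terminal_b between 0.044 and 0.053 m and x of bung_large_2 in the frame of terminal_b between -0.005 and 0.005 m and y of bung_large_2 in the frame of terminal_b between -0.005 and 0.005 m and angle between the z axis of bung_large_2 and the z axis of terminal_b, either way round below 0.08 rad) or (z of bung_large_3 in the frame of terminal_b between 0.044 and 0.053 m and x of bung_large_3 in the frame of terminal_b between -0.005 and 0.005 m and y of bung_large_3 in the frame of terminal_b between -0.005 and 0.005 m and angle between the z axis of bung_large_3 and the z axis of terminal_b, either way round below 0.08 rad)) and ((z of bung_small_1 in the frame of terminal_b between 0.044 and 0.053 m and x of bung_small_1 in the frame of terminal_b between 0.039 and 0.049 m and y of bung_small_1 in the frame of terminal_b between -0.005 and 0.005 m and angle between the z axis of bung_small_1 and the z axis of terminal_b, either way round below 0.08 rad) or (z of bung_small_2 in the frame of terminal_b between 0.044 and 0.053 m and x of bung_small_2 in the frame of terminal_b between 0.039 and 0.049 m and y of bung_small_2 in the frame of terminal_b between -0.005 and 0.005 m and angle between the z axis of bung_small_2 and the z axis of terminal_b, either way round below 0.08 rad) or (z of bung_small_3 in the frame of terminal_b between 0.044 and 0.053 m and x of bung_small_3 in the frame of terminal_b between 0.039 and 0.049 m and y of bung_small_3 in the frame of terminal_b between -0.005 and 0.005 m and angle between the z axis of bung_small_3 and the z axis of terminal_b, either way round below 0.08 rad)) and ((x of terminal_c in the frame of nest1 between -0.065 and -0.059 m and y of terminal_c in the frame of nest1 between -0.035 and -0.029 m and z of terminal_c in the frame of nest1 below 0.004 m and angle between the x axis of terminal_c and the x axis of nest1, either way round below 0.05 rad) or (x of terminal_c in the frame of nest2 between -0.065 and -0.059 m and y of terminal_c in the frame of nest2 between -0.035 and -0.029 m and z of terminal_c in the frame of nest2 below 0.004 m and angle between the x axis of terminal_c and the x axis of nest2, either way round below 0.05 rad) or (x of terminal_c in the frame of nest3 between -0.065 and -0.059 m and y of terminal_c in the frame of nest3 between -0.035 and -0.029 m and z of terminal_c in the frame of nest3 below 0.004 m and angle between the x axis of terminal_c and the x axis of nest3, either way round below 0.05 rad)) and ((z of bung_large_1 in the frame of terminal_c between 0.044 and 0.053 m and x of bung_large_1 in the frame of terminal_c between -0.005 and 0.005 m and y of bung_large_1 in the frame of terminal_c between -0.005 and 0.005 m and angle between the z axis of bung_large_1 and the z axis of terminal_c, either way round below 0.08 rad) or (z of bung_large_2 in the frame of terminal_c between 0.044 and 0.053 m and x of bung_large_2 in the frame of terminal_c between -0.005 and 0.005 m and y of bung_large_2 in the frame of terminal_c between -0.005 and 0.005 m and angle between the z axis of bung_large_2 and the z axis of terminal_c, either way round below 0.08 rad) or (z of bung_large_3 in the frame of terminal_c between 0.044 and 0.053 m and x of bung_large_3 in the frame of terminal_c between -0.005 and 0.005 m and y of bung_large_3 in the frame of terminal_c between -0.005 and 0.005 m and angle between the z axis of bung_large_3 and the z axis of terminal_c, either way round below 0.08 rad)) and ((z of bung_small_1 in the frame of terminal_c between 0.044 and 0.053 m and x of bung_small_1 in the frame of terminal_c between 0.039 and 0.049 m and y of bung_small_1 in the frame of terminal_c between -0.005 and 0.005 m and angle between the z axis of bung_small_1 and the z axis of terminal_c, either way round below 0.08 rad) or (z of bung_small_2 in the frame of terminal_c between 0.044 and 0.053 m and x of bung_small_2 in the frame of terminal_c between 0.039 and 0.049 m and y of bung_small_2 in the frame of terminal_c between -0.005 and 0.005 m and angle between the z axis of bung_small_2 and the z axis of terminal_c, either way round below 0.08 rad) or (z of bung_small_3 in the frame of terminal_c between 0.044 and 0.053 m and x of bung_small_3 in the frame of terminal_c between 0.039 and 0.049 m and y of bung_small_3 in the frame of terminal_c between -0.005 and 0.005 m and angle between the z axis of bung_small_3 and the z axis of terminal_c, either way round below 0.08 rad)) and value of joint start below 0.002 m and linear speed of each of terminal_a, terminal_b, terminal_c below 0.02 m/s).
It fails at once if one of the other things on the bench is pushed more than 40 mm away (distance of any of scanner, tape_roll, cleaner_bottle, adapter, screwdriver, label_roll from where it was at the start of the episode above 0.04 m).
It fails at once if a terminal is tipped over (angle between any of terminal_a, terminal_b, terminal_c's own z axis and vertical above 0.7 rad).
Of terminal_a, terminal_b, terminal_c only 2 to 3 are there at a start; the rules pass over those that are not, and their reading is None.
At some moment in a run one of terminal_a, terminal_b, terminal_c may be knocked a few centimetres aside while the robot is not near it.
It also fails if it takes over 210 s, if anything falls off the work surface, if the arm or the gripper's body presses on something with over 40 N, if the wrist force passes 120 N, or if a joint passes its speed limit or range.

## Working session

There is one attempt and no reset: what is moved stays moved. The work goes in short steps, Python scripts to look and compute and a tool call to move; the robot and the scene stay as the last step left them, time stands still between calls to the robot, and variables do not carry over. Pictures are saved under pics/ and viewed, at most 14 in all, crops included, and the job is handed in when it is done.

Besides the shell and the picture viewer there is one more tool, called after "Request:" by a JSON object that holds its "op" and its "data", one argument or row to a line. move_arm: Moves the arm, as the interface text tells. Its arguments: {"type":"object","properties":{"offset":{"type":"array","items":{"type":"array","items":{"type":"number"}}},"twist":{"type":"array","items":{"type":"array","items":{"type":"number"}}},"grip":{"type":"array","items":{"type":"number"}},"force":{"type":"number"}},"required":["offset","twist","grip"]}

```bash
ls; mkdir -p pics; cat > h.py <<'E'
import numpy as np, cv2
from scipy.spatial.transform import Rotation as R
from workcell import bot, viewer, finder
def pose():
    o=bot.get_obs(); return np.array(o['ee_pos']), o['tcp_rot']
def shot(name):
    o=bot.get_obs(); p=viewer.camera(name)
    f=240/np.tan(np.radians(p['vfov'])/2); p['f']=f
    if name=='wrist':
        T=np.eye(4);T[:3,:3]=R.from_euler('xyz',o['tcp_rot'],degrees=True).as_matrix();T[:3,3]=o['ee_pos']
        p['T']=T@np.array(p['tool_from_camera'])
    else:
        T=np.eye(4);a=np.array(p['attitude'],float)
        T[:3,:3]=a if a.shape==(3,3) else (R.from_euler('xyz',a,degrees=True).as_matrix() if a.size==3 else R.from_quat(a).as_matrix())
        T[:3,3]=p['position'];p['T']=T
    return p
def ray(p,uv):
    d=np.array([(uv[0]-p['cx'])/p['f'],(uv[1]-p['cy'])/p['f'],1.]);return p['T'][:3,:3]@d
def at_z(p,uv,z):
    d=ray(p,uv);o=p['T'][:3,3];return o+d*(z-o[2])/d[2]
def at_d(p,uv,k=2):
    u,v=int(round(uv[0])),int(round(uv[1]));w=p['depth'][max(v-k,0):v+k+1,max(u-k,0):u+k+1];w=w[w>0]
    return p['T'][:3,3]+ray(p,uv)*np.median(w) if w.size else None
def cloud(p):
    v,u=np.mgrid[0:480,0:640];d=p['depth']
    c=np.stack([(u-p['cx'])/p['f']*d,(v-p['cy'])/p['f']*d,d],-1)
    w=c@p['T'][:3,:3].T+p['T'][:3,3];w[d==0]=np.nan;return w
def proj(p,X):
    c=(np.asarray(X,float)-p['T'][:3,3])@p['T'][:3,:3];return [p['f']*c[0]/c[2]+p['cx'],p['f']*c[1]/c[2]+p['cy']]
def save(p,n): cv2.imwrite('pics/'+n,cv2.cvtColor(p['color'],cv2.COLOR_RGB2BGR))
E
python3 - <<'E'
from h import *
np.set_printoptions(precision=4,suppress=True)
o=bot.get_obs();print(o)
for n in('top','scene'):
    p=shot(n);save(p,n+'1.png');print(n,p['vfov'],p['cx'],p['cy'],p['position'],p['attitude'])
    for t in ['terminal_a','bung_large_1','bung_small_1','start_top','nest1','nest2','nest3','fixture','bung_tray']:
        for r in finder.pinpoint(p,t):
            if r['p']>.2: print(t,round(r['p'],2),np.round(r['position']),at_d(p,r['position']))
E
```

```text
pics
{'time': 0.0, 'q': array([64.2281,  5.0126, 10.0345, 95.0989, -0.    , 89.9998]), 'qd': array([ 0.0301,  0.0308,  0.0039, -0.032 ,  0.0538, -0.0227]), 'joint_efforts': array([  0.0023, -52.0383,  46.4805,   0.016 ,   0.0001,  -0.    ]), 'ee_pos': array([0.2391, 0.4951, 0.2526]), 'tcp_rot': array([-179.9231,    0.    ,  154.2283]), 'wrist_force': array([ 0.5035,  0.734 , -0.0896]), 'torque': array([ 0.0011, -0.0135,  0.0858]), 'grasp_force': 0.0, 'opening': 0.08535938076914433}
top 50.24951997855612 313.4783298523126 239.1103675392312 [0.4534 0.005  1.2115] [-175.068    -0.2476  -90.9023]
terminal_a 0.89 [418. 213.] [ 0.6109 -0.2409  0.0495]
terminal_a 0.86 [481. 264.] [ 0.4907 -0.3811  0.0503]
terminal_a 0.6 [426. 284.] [ 0.4483 -0.2558  0.0438]
bung_large_1 0.9 [182. 330.] [0.3544 0.2926 0.0621]
bung_large_1 0.79 [257. 279.] [0.4652 0.1254 0.0666]
bung_large_1 0.76 [214. 287.] [0.448  0.2272 0.039 ]
bung_large_1 0.71 [263. 336.] [0.3387 0.1139 0.0582]
bung_large_1 0.51 [235. 284.] [0.4549 0.1754 0.0641]
bung_small_1 0.78 [186. 282.] [0.46   0.2882 0.0534]
bung_small_1 0.75 [308
[... 1684 characters left out ...]
.] [0.6832 0.3016 0.0357]
nest1 0.51 [104. 249.] [ 0.3394 -0.4219 -0.0003]
nest1 0.31 [277. 335.] [ 0.7374 -0.1518  0.0326]
nest2 0.89 [347. 280.] [0.6723 0.0305 0.0412]
nest2 0.64 [460. 248.] [0.6832 0.3016 0.0357]
nest2 0.51 [104. 249.] [ 0.3394 -0.4219 -0.0003]
nest2 0.31 [277. 335.] [ 0.7374 -0.1518  0.0326]
nest3 0.89 [347. 280.] [0.6723 0.0305 0.0412]
nest3 0.64 [460. 248.] [0.6832 0.3016 0.0357]
nest3 0.51 [104. 249.] [ 0.3394 -0.4219 -0.0003]
nest3 0.31 [277. 335.] [ 0.7374 -0.1518  0.0326]
fixture 0.81 [371. 255.] [0.6092 0.1207 0.0152]
fixture 0.52 [206. 312.] [ 0.6639 -0.2678  0.0747]
fixture 0.22 [350. 282.] [0.6741 0.0375 0.0322]
bung_tray 0.85 [355. 212.] [0.4637 0.1511 0.0114]
```

View pics/top1.png

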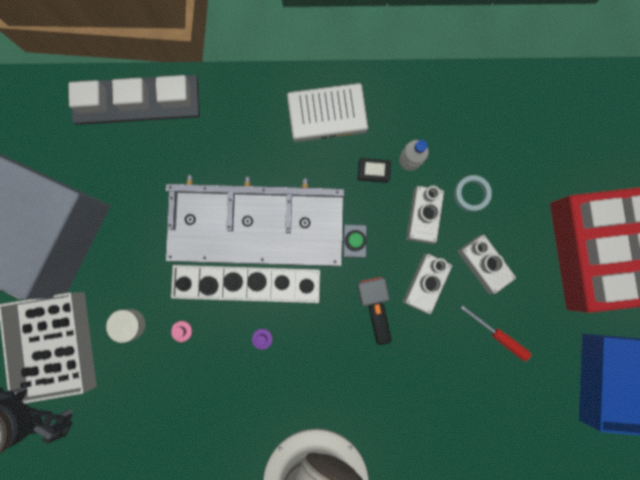

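View pics/scene1.png

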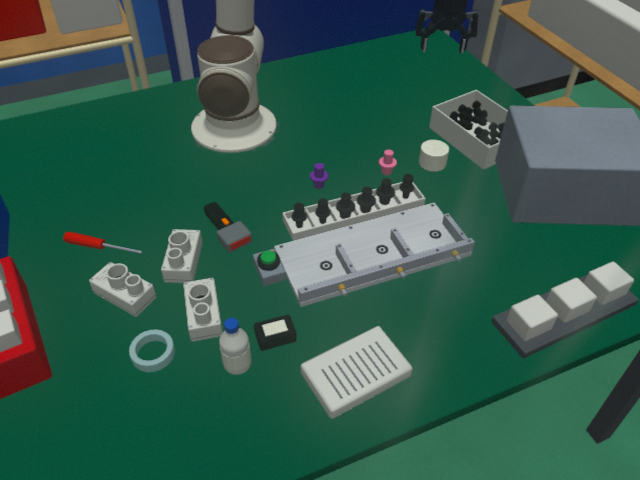

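```bash
python3 - <<'E'
from h import *
np.set_printoptions(precision=4,suppress=True)
p=shot('top');w=cloud(p);z=w[...,2]
print('noise bench z',[np.round(np.nanpercentile(z[300:320,380:450],q),4) for q in(5,50,95)])
m=((z>.06)&(z<.095)).astype(np.uint8)
n,l,s,c=cv2.connectedComponentsWithStats(m)
for i in range(1,n):
    q=w[l==i]
    if s[i,4]>12 and abs(q[:,1].mean())<.5 and .28<q[:,0].mean()<.75: print(i,s[i,4],c[i],np.nanmedian(q,0),q.min(0)[:2],q.max(0)[:2])
# fixture: plate z~.015, walls z~.045
for a,b in((.008,.022),(.036,.055)):
    m=((z>a)&(z<b)).astype(np.uint8); n,l,s,c=cv2.connectedComponentsWithStats(m)
    for i in range(1,n):
        if s[i,4]>150:
            q=w[l==i]; 
            if abs(q[:,1].mean())<.5: print('layer',a,s[i,4],c[i],np.nanmedian(q,0),cv2.minAreaRect(q[:,:2].astype(np.float32)))
cv2.imwrite('pics/crop1.png',cv2.cvtColor(cv2.resize(p['color'][170:350,150:370],None,fx=3.6,fy=3.3,interpolation=cv2.INTER_CUBIC),cv2.COLOR_RGB2BGR))
w_=viewer.camera('wrist');print(np.array(w_['tool_from_camera']),w_['vfov'])
E
```

```text
noise bench z [np.float64(-0.0049), np.float64(-0.0), np.float64(0.0439)]
4 289 [413.4083 155.2837] [ 0.7323 -0.2255  0.0844] [ 0.7184 -0.2599] [ 0.7704 -0.2092]
37 117 [432.0085 193.2735] [ 0.6507 -0.2695  0.0751] [ 0.6358 -0.2861] [ 0.6669 -0.2546]
90 173 [429.3121 212.2428] [ 0.6083 -0.2632  0.0753] [ 0.5864 -0.284 ] [ 0.6287 -0.2411]
136 126 [481.0317 247.5794] [ 0.5266 -0.3737  0.0743] [ 0.5122 -0.392 ] [ 0.5416 -0.3601]
142 187 [493.0963 263.631 ] [ 0.4904 -0.3999  0.0741] [ 0.4696 -0.4223] [ 0.5122 -0.3797]
144 114 [439.5263 265.7544] [ 0.4874 -0.2816  0.0745] [ 0.4719 -0.2969] [ 0.5028 -0.2658]
185 158 [431.7722 283.7911] [ 0.4479 -0.2636  0.0751] [ 0.4277 -0.2839] [ 0.4697 -0.2409]
190 92 [230.837 281.75 ] [0.4591 0.1839 0.0676] [0.448  0.1727] [0.4702 0.1953]
191 92 [255.0435 281.6957] [0.4583 0.1302 0.0673] [0.4471 0.1191] [0.4694 0.1416]
194 96 [180.3333 283.8542] [0.4564 0.2966 0.0677] [0.4453 0.2849] [0.4675 0.3078]
195 89 [280.8652 282.6067] [0.4552 0.0724 0.0671] [0.4461 0.0613] [0.4662 0.0836]
197 97 [205.3608 285.8351] [0.4511 0.2408 0.0677] [0.44  0.229] [0.4622 0.
[... 2237 characters left out ...]
04359162971377373), 70.6637191772461)
layer 0.036 160 [257.2688 281.8562] [0.458  0.1253 0.0382] ((0.4594428539276123, 0.1299697458744049), (0.043479133397340775, 0.04329882934689522), 89.83926391601562)
layer 0.036 164 [431.0732 283.6159] [ 0.4476 -0.2674  0.0434] ((0.4481894075870514, -0.26672041416168213), (0.02935265749692917, 0.03074912168085575), 46.04199981689453)
layer 0.036 861 [122.9233 325.9884] [0.3647 0.4289 0.0497] ((0.36428433656692505, 0.43001896142959595), (0.07085273414850235, 0.07128389924764633), 8.653434753417969)
[[ 0.0001 -0.9446 -0.3283  0.0849]
 [ 1.     -0.0002  0.0009  0.0006]
 [-0.0009 -0.3283  0.9446 -0.1203]
 [ 0.      0.      0.      1.    ]] 61.761762068751594
```

View pics/crop1.png

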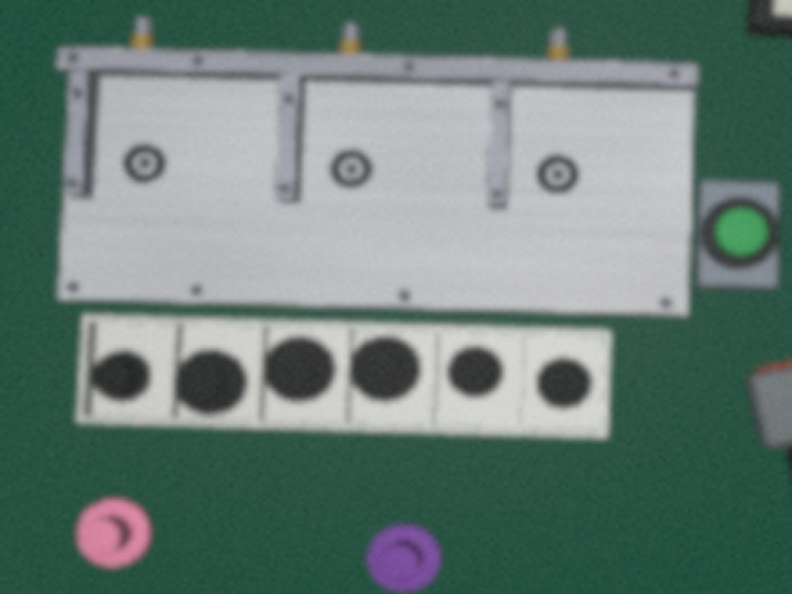

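```bash
cat > go.py <<'E'
# prints how far to go (tool axes, cm / rad) to world target x y z psi
import sys; from h import *
def go(x,y,z,psi):
    o=bot.get_obs();p=np.array(o['ee_pos']);M=R.from_euler('xyz',o['tcp_rot'],degrees=True)
    d=M.as_matrix().T@(np.array([x,y,z])-p)*100
    t=(M.inv()*R.from_euler('xyz',[180,0,psi],degrees=True)).as_rotvec()
    print('t',round(o['time'],2),'pos',p.round(4),'rpy',np.round(o['tcp_rot'],1),'q',np.round(o['q'],0),'F',np.round(o['wrist_force'],1),'op',round(o['opening'],4),'gf',round(o['grasp_force'],1))
    print('delta cm',d.round(2),'norm',np.linalg.norm(d).round(1),'rotvec',t.round(3))
if __name__=='__main__': go(*map(float,sys.argv[1:5]))
E
```

Request:
{"op": "move_arm", "data": {
  "offset": [
    [-2.5,-2,0],
    [-2.5,-2,0],
    [-2.5,-2,0],
    [-2.5,-2,0],
    [-2.5,-2,0]
  ],
  "twist": [
    [0,0,0],
    [0,0,0],
    [0,0,0],
    [0,0,0],
    [0,0,0]
  ],
  "grip": [1,1,1,1,1]
}}

```text
time: 1.6
ee_pos: [0.3085, 0.3497, 0.2534]
tcp_rot: [180.0, 0.0, 154.2]
wrist_force: [0.4, 0.3, 1.2]
opening: 0.0853
grasp_force: 0.0
```

```bash
python3 go.py .608 -.263 .2 171
```

```text
t 1.6 pos [0.3085 0.3497 0.2534] rpy [180.    0.  154.2] q [49. -6. -1. 95. -0. 74.] F [0.4 0.3 1.2] op 0.0853 gf 0.0
delta cm [-53.6  -42.18   5.33] norm 68.4 rotvec [ 0.     0.    -0.292]
```

Request:
{"op": "move_arm", "data": {
  "offset": [
    [-2.7,-2.1,0],
    [-2.7,-2.1,0],
    [-2.7,-2.1,0],
    [-2.7,-2.1,0],
    [-2.7,-2.1,0]
  ],
  "twist": [
    [0,0,0],
    [0,0,0],
    [0,0,0],
    [0,0,0],
    [0,0,0]
  ],
  "grip": [1,1,1,1,1]
}}

```text
time: 2.1
ee_pos: [0.3845, 0.1963, 0.2534]
tcp_rot: [180.0, 0.0, 154.2]
wrist_force: [0.5, -0.6, 0.2]
opening: 0.0855
grasp_force: 0.0
```

Request:
{"op": "move_arm", "data": {
  "offset": [
    [-2.7,-2.1,0],
    [-2.7,-2.1,0],
    [-2.7,-2.1,0],
    [-2.7,-2.1,0],
    [-2.7,-2.1,0]
  ],
  "twist": [
    [0,0,0],
    [0,0,0],
    [0,0,0],
    [0,0,0],
    [0,0,0]
  ],
  "grip": [1,1,1,1,1]
}}

```text
time: 2.6
ee_pos: [0.4605, 0.043, 0.2535]
tcp_rot: [180.0, 0.0, 154.2]
wrist_force: [0.1, 0.6, 0.2]
opening: 0.0855
grasp_force: 0.0
```

Request:
{"op": "move_arm", "data": {
  "offset": [
    [-2.7,-2.1,0],
    [-2.7,-2.1,0],
    [-2.7,-2.1,0],
    [-2.7,-2.1,0],
    [-2.7,-2.1,0]
  ],
  "twist": [
    [0,0,0],
    [0,0,0],
    [0,0,0],
    [0,0,0],
    [0,0,0]
  ],
  "grip": [1,1,1,1,1]
}}

```text
time: 3.1
ee_pos: [0.5364, -0.1103, 0.2533]
tcp_rot: [180.0, 0.0, 154.2]
wrist_force: [0.6, 0.5, -0.8]
opening: 0.0856
grasp_force: 0.0
```

Request:
{"op": "move_arm", "data": {
  "offset": [
    [-2.7,-2.1,0],
    [-2.7,-2.1,0],
    [-2.7,-2.1,0],
    [-2.7,-2.1,0],
    [-2.7,-2.1,0]
  ],
  "twist": [
    [0,0,-0.06],
    [0,0,-0.06],
    [0,0,-0.06],
    [0,0,-0.06],
    [0,0,-0.06]
  ],
  "grip": [1,1,1,1,1]
}}

```text
time: 3.6
ee_pos: [0.6299, -0.2528, 0.2533]
tcp_rot: [-180.0, 0.0, 171.5]
wrist_force: [-0.2, -0.4, -0.1]
opening: 0.0854
grasp_force: 0.0
```

```bash
cat > look.py <<'E'
# wrist view: necks / bung knobs as blobs at height band [a,b]
import sys; from h import *
def look(a,b,cam='wrist',minpx=150,name=None):
    p=shot(cam);w=cloud(p);z=w[...,2];m=((z>a)&(z<b)).astype(np.uint8)
    m=cv2.morphologyEx(m,cv2.MORPH_OPEN,np.ones((3,3)))
    n,l,s,c=cv2.connectedComponentsWithStats(m);out=[]
    for i in range(1,n):
        if s[i,4]<minpx: continue
        q=w[l==i];(cx,cy),r=cv2.minEnclosingCircle(q[:,:2].astype(np.float32));mid=[np.mean(np.percentile(q[:,k],[2,98])) for k in(0,1)]
        out.append((np.array(mid),r));print('blob px',s[i,4],'img',c[i].round(),'mid',np.round(mid,4),'circ',round(cx,4),round(cy,4),'r',round(r,4),'z',round(float(np.median(q[:,2])),4))
    if name: save(p,name)
    return p,w,out
if __name__=='__main__': look(float(sys.argv[1]),float(sys.argv[2]),*(sys.argv[3:4]),name=(sys.argv[4] if len(sys.argv)>4 else None))
E
python3 go.py .608 -.263 .1 171; python3 look.py .066 .09 wrist w1.png
```

```text
t 3.6 pos [ 0.6299 -0.2528  0.2533] rpy [-180.     0.   171.5] q [-22.  24.  33.  99.   0. -13.] F [-0.2 -0.4 -0.1] op 0.0854 gf 0.0
delta cm [ 2.02 -1.33 15.33] norm 15.5 rotvec [-0.     0.     0.009]
blob px 1033 img [248.  23.] mid [ 0.4907 -0.2822] circ 0.4892 -0.2825 r 0.016 z 0.077
blob px 2221 img [76. 54.] mid [ 0.4927 -0.4018] circ 0.4922 -0.4023 r 0.0224 z 0.0764
blob px 1256 img [129. 104.] mid [ 0.5284 -0.3769] circ 0.5282 -0.3775 r 0.0163 z 0.0766
blob px 1134 img [306. 193.] mid [ 0.6089 -0.2635] circ 0.6094 -0.2638 r 0.0222 z 0.0773
blob px 794 img [305. 247.] mid [ 0.6522 -0.2712] circ 0.6527 -0.2716 r 0.0162 z 0.0769
blob px 1437 img [361. 329.] mid [ 0.7353 -0.2371] circ 0.7452 -0.2371 r 0.0268 z 0.0819
```

View pics/w1.png

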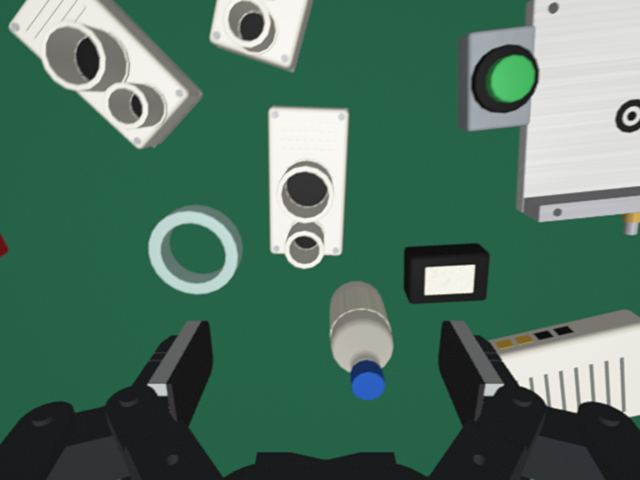

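Request:
{"op": "move_arm", "data": {
  "offset": [
    [1.9,-1.4,2],
    [0,0,4],
    [0,0,4],
    [0,0,4],
    [0,0,2.5]
  ],
  "twist": [
    [0,0,0.026],
    [0,0,0],
    [0,0,0],
    [0,0,0],
    [0,0,0]
  ],
  "grip": [1,1,1,1,1]
}}

```text
time: 4.15
ee_pos: [0.6072, -0.2619, 0.0847]
tcp_rot: [180.0, -0.2, 169.9]
wrist_force: [0.2, -0.0, 0.6]
opening: 0.0857
grasp_force: 0.0
```

Request:
{"op": "move_arm", "data": {
  "offset": [
    [0,0,1.6],
    [0,0,0],
    [0,0,0],
    [0,0,0],
    [0,0,0]
  ],
  "twist": [
    [0,0,0],
    [0,0,0],
    [0,0,0],
    [0,0,0],
    [0,0,0]
  ],
  "grip": [1,1,0,0,0],
  "force": 30
}}

```text
time: 4.65
ee_pos: [0.6093, -0.263, 0.0742]
tcp_rot: [-179.9, 0.2, 169.9]
wrist_force: [-0.7, -1.5, 5.3]
opening: 0.0437
grasp_force: 19.1
```

Request:
{"op": "move_arm", "data": {
  "offset": [
    [0,0,0],
    [0,0,0],
    [0,0,0],
    [0,0,0],
    [0,0,0]
  ],
  "twist": [
    [0,0,0],
    [0,0,0],
    [0,0,0],
    [0,0,0],
    [0,0,0]
  ],
  "grip": [0,0,0,0,0]
}}

```text
time: 5.15
ee_pos: [0.6093, -0.263, 0.0743]
tcp_rot: [-179.9, 0.2, 169.9]
wrist_force: [-0.7, -0.6, 6.3]
opening: 0.0435
grasp_force: 29.8
```

Request:
{"op": "move_arm", "data": {
  "offset": [
    [0,0,-1],
    [0,0,-3],
    [0,0,-4],
    [0,0,-4],
    [0,0,-3]
  ],
  "twist": [
    [0,0,0],
    [0,0,0],
    [0,0,0],
    [0,0,0],
    [0,0,0]
  ],
  "grip": [0,0,0,0,0]
}}

```text
time: 5.65
ee_pos: [0.6084, -0.2623, 0.2256]
tcp_rot: [-180.0, 0.1, 169.9]
wrist_force: [1.0, -0.7, -2.5]
opening: 0.0439
grasp_force: 31.4
```

```bash
python3 go.py .588 .011 .222 177.5
```

```text
t 5.65 pos [ 0.6084 -0.2623  0.2256] rpy [-1.800e+02  1.000e-01  1.699e+02] q [-23.  21.  25.  95.   0. -13.] F [ 1.  -0.7 -2.5] op 0.0439 gf 31.4
delta cm [ 6.79 26.55  0.34] norm 27.4 rotvec [-0.     0.002 -0.132]
```

Request:
{"op": "move_arm", "data": {
  "offset": [
    [0.85,3.3,0],
    [0.85,3.3,0],
    [0.85,3.3,0],
    [0.85,3.3,0],
    [0.85,3.3,0]
  ],
  "twist": [
    [0,0,0],
    [0,0,0],
    [0,0,0],
    [0,0,0],
    [0,0,0]
  ],
  "grip": [0,0,0,0,0]
}}

```text
time: 6.15
ee_pos: [0.595, -0.0911, 0.2227]
tcp_rot: [180.0, -0.0, 169.9]
wrist_force: [0.8, -0.2, -3.3]
opening: 0.0434
grasp_force: 31.5
```

Request:
{"op": "move_arm", "data": {
  "offset": [
    [0.85,3.3,0],
    [0.85,3.3,0],
    [0.85,3.3,0],
    [0,0,0],
    [0,0,0]
  ],
  "twist": [
    [0,0,0],
    [0,0,0],
    [0,0,0],
    [0,0,-0.065],
    [0,0,-0.066]
  ],
  "grip": [0,0,0,0,0]
}}

```text
time: 6.65
ee_pos: [0.5873, 0.0108, 0.2228]
tcp_rot: [180.0, -0.0, 177.7]
wrist_force: [0.5, -0.8, -2.4]
opening: 0.0434
grasp_force: 31.7
```

Request:
{"op": "move_arm", "data": {
  "offset": [
    [0,0,3],
    [0,0,3],
    [0,0,3],
    [0,0,2],
    [0,0,1]
  ],
  "twist": [
    [0,0,0],
    [0,0,0],
    [0,0,0],
    [0,0,0],
    [0,0,0]
  ],
  "grip": [0,0,0,0,0]
}}

```text
time: 7.15
ee_pos: [0.5866, 0.0095, 0.1005]
tcp_rot: [-180.0, -0.2, 177.4]
wrist_force: [-0.6, -0.6, -3.0]
opening: 0.0434
grasp_force: 31.7
```

```bash
python3 go.py .588 .011 .0915 177.5;  python3 look.py .083 .105 wrist w2.png
```

```text
t 7.15 pos [0.5866 0.0095 0.1005] rpy [-180.    -0.2  177.4] q [ 1. 10. -1. 79.  0.  3.] F [-0.6 -0.6 -3. ] op 0.0434 gf 31.7
delta cm [-0.13  0.16  0.89] norm 0.9 rotvec [-0.    -0.003 -0.001]
blob px 14894 img [327. 365.] mid [0.6038 0.0105] circ 0.6022 0.0096 r 0.042 z 0.0978
```

View pics/w2.png

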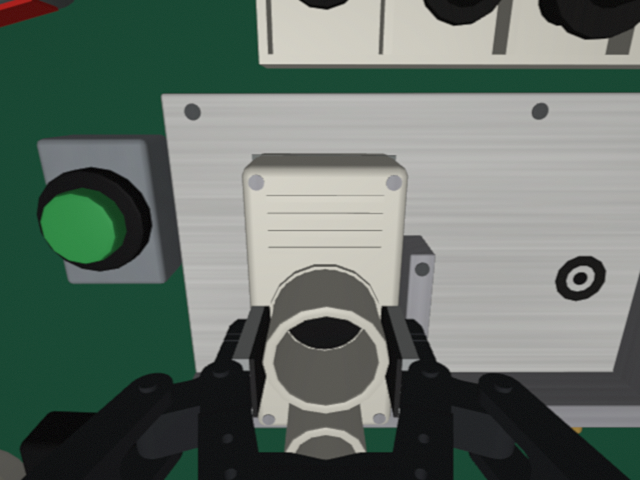

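Request:
{"op": "move_arm", "data": {
  "offset": [
    [0,0,0.6],
    [0,0,0.4],
    [0,0,0.1],
    [-0.3,0,0],
    [-0.3,0,0]
  ],
  "twist": [
    [0,0,0],
    [0,0,0],
    [0,0,0],
    [0,0,0],
    [0,0,0]
  ],
  "grip": [0,0,0,0,0]
}}

```text
time: 7.7
ee_pos: [0.5942, 0.0091, 0.0919]
tcp_rot: [180.0, 0.1, 177.4]
wrist_force: [0.3, -0.3, -2.1]
opening: 0.0438
grasp_force: 31.7
```

Request:
{"op": "move_arm", "data": {
  "offset": [
    [-0.1,0,0],
    [-0.1,0,0],
    [-0.1,0,0]
  ],
  "twist": [
    [0,0,0],
    [0,0,0],
    [0,0,0]
  ],
  "grip": [0,0,0]
}}

```text
time: 8.0
ee_pos: [0.596, 0.009, 0.0913]
tcp_rot: [-180.0, -0.1, 177.4]
wrist_force: [-7.7, -0.1, 2.5]
opening: 0.0435
grasp_force: 32.0
```

Request:
{"op": "move_arm", "data": {
  "offset": [
    [-0.1,0,0],
    [-0.1,0,0]
  ],
  "twist": [
    [0,0,0],
    [0,0,0]
  ],
  "grip": [0,0]
}}

```text
time: 8.2
ee_pos: [0.5966, 0.0089, 0.0913]
tcp_rot: [-180.0, -0.3, 177.4]
wrist_force: [-16.7, 0.0, 6.7]
opening: 0.0438
grasp_force: 32.4
```

Request:
{"op": "move_arm", "data": {
  "offset": [
    [-0.1,0,0],
    [-0.1,0,0]
  ],
  "twist": [
    [0,0,0],
    [0,0,0]
  ],
  "grip": [0,0]
}}

```text
time: 8.4
ee_pos: [0.5969, 0.0089, 0.0914]
tcp_rot: [-180.0, -0.5, 177.5]
wrist_force: [-26.8, 1.4, 13.2]
opening: 0.0441
grasp_force: 32.9
```

Request:
{"op": "move_arm", "data": {
  "offset": [
    [0.2,0.3,0],
    [0,0.3,0],
    [0,0.2,0],
    [0,0.1,0],
    [0,0.1,0]
  ],
  "twist": [
    [0,0,0],
    [0,0,0],
    [0,0,0],
    [0,0,0],
    [0,0,0]
  ],
  "grip": [0,0,0,0,0]
}}

```text
time: 8.9
ee_pos: [0.5971, 0.0171, 0.0909]
tcp_rot: [-179.8, -0.2, 177.3]
wrist_force: [-10.8, -9.8, 3.2]
opening: 0.0438
grasp_force: 32.5
```

Request:
{"op": "move_arm", "data": {
  "offset": [
    [0,0.1,0],
    [0,0.1,0]
  ],
  "twist": [
    [0,0,0],
    [0,0,0]
  ],
  "grip": [0,0]
}}

```text
time: 9.1
ee_pos: [0.5972, 0.0184, 0.0911]
tcp_rot: [-179.7, -0.2, 177.3]
wrist_force: [-11.7, -15.5, 4.1]
opening: 0.0434
grasp_force: 33.0
```

Request:
{"op": "move_arm", "data": {
  "offset": [
    [0,0.1,0],
    [0,0.1,0]
  ],
  "twist": [
    [0,0,0],
    [0,0,0]
  ],
  "grip": [0,0]
}}

```text
time: 9.3
ee_pos: [0.5973, 0.0188, 0.0913]
tcp_rot: [-179.5, -0.2, 177.2]
wrist_force: [-13.7, -23.5, 6.2]
opening: 0.0433
grasp_force: 33.8
```

Request:
{"op": "move_arm", "data": {
  "offset": [
    [0,0,0],
    [0,0,0],
    [0,0,0],
    [0,0,0],
    [0,0,-1]
  ],
  "twist": [
    [0,0,0],
    [0,0,0],
    [0,0,0],
    [0,0,0],
    [0,0,0]
  ],
  "grip": [1,1,1,1,1]
}}

```text
time: 9.8
ee_pos: [0.5987, 0.0232, 0.1004]
tcp_rot: [-180.0, -0.1, 177.5]
wrist_force: [-0.8, 0.0, -0.7]
opening: 0.0855
grasp_force: 0.0
```

Request:
{"op": "move_arm", "data": {
  "offset": [
    [0,0,-3],
    [0,0,-3],
    [2,0,-3],
    [2,0,-3],
    [2,0,-3]
  ],
  "twist": [
    [0,0,0],
    [0,0,0],
    [0,0,0],
    [0,0,0],
    [0,0,0]
  ],
  "grip": [1,1,1,1,1]
}}

```text
time: 10.3
ee_pos: [0.5386, 0.0258, 0.2533]
tcp_rot: [180.0, 0.0, 177.4]
wrist_force: [0.1, 0.5, 0.5]
opening: 0.0854
grasp_force: 0.0
```

```bash
cat > seat.py <<'E'
# terminals and nests as seen by a camera: body-top rect, necks, plate rect
import sys; from look import *
np.set_printoptions(precision=4,suppress=True)
p,w,o=look(.083,.102,sys.argv[1],minpx=60,name=(sys.argv[2] if len(sys.argv)>2 else None))
z=w[...,2]
m=((z>.053)&(z<.064)).astype(np.uint8);m=cv2.morphologyEx(m,cv2.MORPH_OPEN,np.ones((3,3)))
n,l,s,c=cv2.connectedComponentsWithStats(m)
for i in range(1,n):
    if s[i,4]>500: print('body',s[i,4],cv2.minAreaRect(w[l==i][:,:2].astype(np.float32)))
E
python3 seat.py wrist; python3 go.py .4485 -.2645 .25 155.5
```

```text
blob px 1184 img [317. 292.] mid [0.5948 0.0175] circ 0.5954 0.0175 r 0.0221 z 0.0919
blob px 819 img [317. 339.] mid [0.6386 0.0157] circ 0.6394 0.0154 r 0.0164 z 0.0916
body 6158 ((0.5954015254974365, 0.0174272283911705), (0.06418582797050476, 0.12357720732688904), 87.5611343383789)
body 713 ((0.6026671528816223, 0.016617976129055023), (0.027984676882624626, 0.024572845548391342), 46.74129104614258)
t 10.35 pos [0.5373 0.0259 0.2594] rpy [180.    0.4 177.5] q [ 3.  3.  9. 95.  0.  5.] F [ 0.2 -0.3  5.1] op 0.0853 gf 0.0
delta cm [  7.59 -29.41   0.86] norm 30.4 rotvec [0.002 0.006 0.383]
```

Request:
{"op": "move_arm", "data": {
  "offset": [
    [0.85,-3.3,0],
    [0.85,-3.3,0],
    [0.85,-3.3,0],
    [0.85,-3.3,0],
    [0.85,-3.3,0]
  ],
  "twist": [
    [0,0,0],
    [0,0,0],
    [0,0,0],
    [0,0,0],
    [0,0,0]
  ],
  "grip": [1,1,1,1,1]
}}

```text
time: 10.85
ee_pos: [0.4891, -0.1384, 0.2521]
tcp_rot: [-180.0, 0.1, 177.5]
wrist_force: [0.7, -0.0, 1.1]
opening: 0.0855
grasp_force: 0.0
```

Request:
{"op": "move_arm", "data": {
  "offset": [
    [0.85,-3.3,0],
    [0.85,-3.3,0],
    [0.85,-3.3,0],
    [0.8,-3,0],
    [0,0,0]
  ],
  "twist": [
    [0,0,0],
    [0,0,0],
    [0,0,0.128],
    [0,0,0.128],
    [0,0,0.128]
  ],
  "grip": [1,1,1,1,1]
}}

```text
time: 11.35
ee_pos: [0.4454, -0.2659, 0.2519]
tcp_rot: [-180.0, 0.0, 155.0]
wrist_force: [0.5, 0.8, -0.4]
opening: 0.0852
grasp_force: 0.0
```

Request:
{"op": "move_arm", "data": {
  "offset": [
    [0,0,0]
  ],
  "twist": [
    [0,0,0]
  ],
  "grip": [1]
}}

```text
time: 11.45
ee_pos: [0.4464, -0.264, 0.2519]
tcp_rot: [180.0, 0.0, 155.2]
wrist_force: [-0.7, 0.2, 0.5]
opening: 0.0851
grasp_force: 0.0
```

```bash
python3 look.py .068 .09 wrist; python3 go.py .449 -.264 .077 155
```

```text
blob px 1097 img [326. 220.] mid [ 0.4486 -0.2631] circ 0.449 -0.2636 r 0.0222 z 0.0771
blob px 746 img [325. 272.] mid [ 0.4879 -0.2821] circ 0.4883 -0.2823 r 0.0162 z 0.077
blob px 747 img [202. 321.] mid [ 0.4904 -0.4005] circ 0.4913 -0.4019 r 0.022 z 0.0765
blob px 752 img [245. 351.] mid [ 0.5272 -0.3767] circ 0.5277 -0.3772 r 0.0163 z 0.0763
blob px 1043 img [ 16. 394.] mid [ 0.4764 -0.5826] circ 0.4756 -0.5831 r 0.0253 z 0.0774
t 11.5 pos [ 0.4466 -0.2635  0.2518] rpy [180.    0.  155.6] q [-31.   1.   5.  95.   0.  -6.] F [ 0.  -0.9  0.4] op 0.0856 gf 0.0
delta cm [-0.23  0.05 17.48] norm 17.5 rotvec [0.    0.001 0.01 ]
```

Request:
{"op": "move_arm", "data": {
  "offset": [
    [-0.2,0,2],
    [0,0,4],
    [0,0,4],
    [0,0,4],
    [0,0,2.5]
  ],
  "twist": [
    [0,0,0.015],
    [0,0,0],
    [0,0,0],
    [0,0,0],
    [0,0,0]
  ],
  "grip": [1,1,1,1,1]
}}

```text
time: 12.0
ee_pos: [0.4479, -0.2627, 0.0836]
tcp_rot: [180.0, -0.1, 154.9]
wrist_force: [-0.8, -0.0, 0.4]
opening: 0.0857
grasp_force: 0.0
```

Request:
{"op": "move_arm", "data": {
  "offset": [
    [0,0,1],
    [0,0,0],
    [0,0,0],
    [0,0,0],
    [0,0,0]
  ],
  "twist": [
    [0,0,0],
    [0,0,0],
    [0,0,0],
    [0,0,0],
    [0,0,0]
  ],
  "grip": [1,1,0,0,0],
  "force": 30
}}

```text
time: 12.5
ee_pos: [0.4491, -0.2645, 0.0777]
tcp_rot: [-180.0, 0.1, 154.6]
wrist_force: [-3.1, -4.5, 14.4]
opening: 0.0443
grasp_force: 16.6
```

Request:
{"op": "move_arm", "data": {
  "offset": [
    [0,0,0],
    [0,0,0],
    [0,0,0]
  ],
  "twist": [
    [0,0,0],
    [0,0,0],
    [0,0,0]
  ],
  "grip": [0,0,0]
}}

```text
time: 12.8
ee_pos: [0.4491, -0.2646, 0.078]
tcp_rot: [-180.0, 0.1, 154.6]
wrist_force: [-1.1, 0.1, 5.4]
opening: 0.0435
grasp_force: 30.0
```

Request:
{"op": "move_arm", "data": {
  "offset": [
    [0,0,-1],
    [0,0,-3],
    [0,0,-4],
    [0,0,-4],
    [0,0,-3]
  ],
  "twist": [
    [0,0,0],
    [0,0,0],
    [0,0,0],
    [0,0,0],
    [0,0,0]
  ],
  "grip": [0,0,0,0,0]
}}

```text
time: 13.3
ee_pos: [0.4485, -0.2642, 0.2297]
tcp_rot: [-180.0, 0.1, 154.6]
wrist_force: [0.2, 0.0, -3.0]
opening: 0.0436
grasp_force: 31.2
```

```bash
python3 go.py .593 .1445 .225 177.5
```

```text
t 13.3 pos [ 0.4485 -0.2642  0.2297] rpy [-1.800e+02  1.000e-01  1.546e+02] q [-31.   0.   3.  92.  -0.  -5.] F [ 0.2  0.  -3. ] op 0.0436 gf 31.2
delta cm [ 4.49 43.12  0.45] norm 43.4 rotvec [-0.001  0.002 -0.4  ]
```

Request:
{"op": "move_arm", "data": {
  "offset": [
    [0.35,3.3,0],
    [0.35,3.3,0],
    [0.35,3.3,0],
    [0.35,3.3,0],
    [0.35,3.3,0]
  ],
  "twist": [
    [0,0,0],
    [0,0,0],
    [0,0,0],
    [0,0,0],
    [0,0,0]
  ],
  "grip": [0,0,0,0,0]
}}

```text
time: 13.8
ee_pos: [0.5036, -0.1063, 0.2271]
tcp_rot: [180.0, 0.0, 154.6]
wrist_force: [-0.2, 0.3, -2.0]
opening: 0.0437
grasp_force: 31.3
```

Request:
{"op": "move_arm", "data": {
  "offset": [
    [0.35,3.3,0],
    [0.35,3.3,0],
    [0.35,3.3,0],
    [0.35,3.3,0],
    [0.35,3.3,0]
  ],
  "twist": [
    [0,0,0],
    [0,0,0],
    [0,0,0],
    [0,0,0],
    [0,0,0]
  ],
  "grip": [0,0,0,0,0]
}}

```text
time: 14.3
ee_pos: [0.5587, 0.0503, 0.2271]
tcp_rot: [180.0, 0.0, 154.6]
wrist_force: [0.1, -0.0, -1.0]
opening: 0.0431
grasp_force: 31.3
```

Request:
{"op": "move_arm", "data": {
  "offset": [
    [0.35,3.3,0],
    [0.35,3.3,0],
    [0.3,3.5,0],
    [0,0,0],
    [0,0,0]
  ],
  "twist": [
    [0,0,0],
    [0,0,0],
    [0,0,-0.133],
    [0,0,-0.133],
    [0,0,-0.133]
  ],
  "grip": [0,0,0,0,0]
}}

```text
time: 14.8
ee_pos: [0.5928, 0.1456, 0.2264]
tcp_rot: [-180.0, -0.0, 177.9]
wrist_force: [-1.2, 0.2, -0.9]
opening: 0.0433
grasp_force: 31.4
```

Request:
{"op": "move_arm", "data": {
  "offset": [
    [0,0,2],
    [0,0,3],
    [0,0,3],
    [0,0,2],
    [0,0,1]
  ],
  "twist": [
    [0,0,0],
    [0,0,0],
    [0,0,0],
    [0,0,0],
    [0,0,0]
  ],
  "grip": [0,0,0,0,0]
}}

```text
time: 15.3
ee_pos: [0.592, 0.1443, 0.1146]
tcp_rot: [-180.0, -0.1, 177.4]
wrist_force: [0.6, -0.5, -2.6]
opening: 0.0433
grasp_force: 31.4
```

```bash
python3 go.py .593 .1445 .095 177.5
```

```text
t 15.3 pos [0.592  0.1443 0.1146] rpy [-1.800e+02 -1.000e-01  1.774e+02] q [14. 13.  3. 81.  0. 16.] F [ 0.6 -0.5 -2.6] op 0.0433 gf 31.4
delta cm [-0.1   0.03  1.96] norm 2.0 rotvec [-0.001 -0.003 -0.001]
```

Request:
{"op": "move_arm", "data": {
  "offset": [
    [0,0,1],
    [0,0,0.7],
    [0,0,0.2],
    [-0.3,0,0.1],
    [-0.3,0,0]
  ],
  "twist": [
    [0,0,0],
    [0,0,0],
    [0,0,0],
    [0,0,0],
    [0,0,0]
  ],
  "grip": [0,0,0,0,0]
}}

```text
time: 15.8
ee_pos: [0.5994, 0.1442, 0.097]
tcp_rot: [180.0, 0.1, 177.4]
wrist_force: [0.8, 0.5, -2.4]
opening: 0.0436
grasp_force: 31.5
```

Request:
{"op": "move_arm", "data": {
  "offset": [
    [-0.1,0,0],
    [-0.1,0,0],
    [-0.1,0,0]
  ],
  "twist": [
    [0,0,0],
    [0,0,0],
    [0,0,0]
  ],
  "grip": [0,0,0]
}}

```text
time: 16.1
ee_pos: [0.6018, 0.144, 0.0965]
tcp_rot: [180.0, -0.0, 177.4]
wrist_force: [-3.0, -0.7, -0.5]
opening: 0.0432
grasp_force: 31.6
```

Request:
{"op": "move_arm", "data": {
  "offset": [
    [-0.1,0,0],
    [-0.1,0,0],
    [-0.1,0,0]
  ],
  "twist": [
    [0,0,0],
    [0,0,0],
    [0,0,0]
  ],
  "grip": [0,0,0]
}}

```text
time: 16.4
ee_pos: [0.603, 0.144, 0.0963]
tcp_rot: [-180.0, -0.2, 177.5]
wrist_force: [-14.7, -1.1, 5.8]
opening: 0.0432
grasp_force: 32.1
```

Request:
{"op": "move_arm", "data": {
  "offset": [
    [0.1,0,0.15],
    [0,0,0.15],
    [0,0,0.1]
  ],
  "twist": [
    [0,0,0],
    [0,0,0],
    [0,0,0]
  ],
  "grip": [0,0,0]
}}

```text
time: 16.7
ee_pos: [0.6019, 0.1442, 0.0931]
tcp_rot: [180.0, -0.2, 177.5]
wrist_force: [-16.7, 0.4, 15.2]
opening: 0.0433
grasp_force: 32.8
```

Request:
{"op": "move_arm", "data": {
  "offset": [
    [-0.1,0,0],
    [-0.1,0,0]
  ],
  "twist": [
    [0,0,0],
    [0,0,0]
  ],
  "grip": [0,0]
}}

```text
time: 16.9
ee_pos: [0.6023, 0.144, 0.0933]
tcp_rot: [-180.0, -0.4, 177.5]
wrist_force: [-28.2, -1.0, 17.9]
opening: 0.0435
grasp_force: 33.0
```

Request:
{"op": "move_arm", "data": {
  "offset": [
    [0.1,0.3,0],
    [0,0.3,0],
    [0,0.2,0],
    [0,0.1,0]
  ],
  "twist": [
    [0,0,0],
    [0,0,0],
    [0,0,0],
    [0,0,0]
  ],
  "grip": [0,0,0,0]
}}

```text
time: 17.3
ee_pos: [0.6018, 0.1485, 0.0937]
tcp_rot: [-179.5, -0.3, 177.2]
wrist_force: [-26.0, -24.2, 22.3]
opening: 0.0435
grasp_force: 33.8
```

Request:
{"op": "move_arm", "data": {
  "offset": [
    [0,0.1,0],
    [0,0.1,0]
  ],
  "twist": [
    [0,0,0],
    [0,0,0]
  ],
  "grip": [0,0]
}}

```text
time: 17.5
ee_pos: [0.6019, 0.1502, 0.0937]
tcp_rot: [-179.5, -0.3, 177.2]
wrist_force: [-26.7, -23.8, 21.4]
opening: 0.0433
grasp_force: 33.8
```

Request:
{"op": "move_arm", "data": {
  "offset": [
    [0,0.1,0],
    [0,0.1,0]
  ],
  "twist": [
    [0,0,0],
    [0,0,0]
  ],
  "grip": [0,0]
}}

```text
time: 17.7
ee_pos: [0.602, 0.1522, 0.0937]
tcp_rot: [-179.5, -0.3, 177.2]
wrist_force: [-25.5, -24.5, 20.6]
opening: 0.043
grasp_force: 33.8
```

Request:
{"op": "move_arm", "data": {
  "offset": [
    [0.15,0,-0.2],
    [0,0.1,0],
    [0,0.1,0]
  ],
  "twist": [
    [0,0,0],
    [0,0,0],
    [0,0,0]
  ],
  "grip": [0,0,0]
}}

```text
time: 18.0
ee_pos: [0.6024, 0.1537, 0.0944]
tcp_rot: [-179.4, -0.2, 177.2]
wrist_force: [-10.3, -29.3, 8.6]
opening: 0.0435
grasp_force: 34.1
```

Request:
{"op": "move_arm", "data": {
  "offset": [
    [0,0.1,0],
    [0,0.1,0]
  ],
  "twist": [
    [0,0,0],
    [0,0,0]
  ],
  "grip": [0,0]
}}

```text
time: 18.2
ee_pos: [0.6027, 0.1543, 0.0948]
tcp_rot: [-179.2, -0.1, 177.2]
wrist_force: [-11.8, -36.8, 12.0]
opening: 0.0432
grasp_force: 35.0
```

Request:
{"op": "move_arm", "data": {
  "offset": [
    [0,0,0],
    [0,0,0],
    [0,0,0],
    [0,0,0],
    [0,0,-1]
  ],
  "twist": [
    [0,0,0],
    [0,0,0],
    [0,0,0],
    [0,0,0],
    [0,0,0]
  ],
  "grip": [1,1,1,1,1]
}}

```text
time: 18.7
ee_pos: [0.6034, 0.1611, 0.1033]
tcp_rot: [-180.0, -0.1, 177.5]
wrist_force: [-0.2, -0.8, -0.1]
opening: 0.0853
grasp_force: 0.0
```

Request:
{"op": "move_arm", "data": {
  "offset": [
    [0,0,-3],
    [0,0,-3],
    [2,0,-3],
    [2,0,-3],
    [2,0,-3]
  ],
  "twist": [
    [0,0,0],
    [0,0,0],
    [0,0,0],
    [0,0,0],
    [0,0,0]
  ],
  "grip": [1,1,1,1,1]
}}

```text
time: 19.2
ee_pos: [0.5433, 0.1638, 0.2563]
tcp_rot: [180.0, 0.0, 177.4]
wrist_force: [0.2, -0.4, 0.2]
opening: 0.0853
grasp_force: 0.0
```

```bash
python3 seat.py wrist; python3 go.py .491 -.4015 .25 215
```

```text
blob px 1371 img [143. 291.] mid [0.5949 0.0183] circ 0.5954 0.0178 r 0.0225 z 0.0914
blob px 1168 img [312. 292.] mid [0.601  0.1519] circ 0.6015 0.1522 r 0.0223 z 0.0919
blob px 691 img [148. 337.] mid [0.6382 0.0161] circ 0.6396 0.0159 r 0.0166 z 0.0908
blob px 804 img [313. 339.] mid [0.645  0.1499] circ 0.6453 0.15 r 0.0163 z 0.0917
body 5566 ((0.5889410972595215, 0.018336385488510132), (0.06365182250738144, 0.11092343926429749), 87.43488311767578)
body 6047 ((0.6013627052307129, 0.1518094539642334), (0.06415887922048569, 0.12366940081119537), 87.56710052490234)
body 703 ((0.6091105341911316, 0.15103332698345184), (0.02546505443751812, 0.027233874425292015), 32.582828521728516)
t 19.25 pos [0.5419 0.1642 0.2625] rpy [179.8   0.4 177.5] q [17.  7. 13. 96.  0. 19.] F [0.4 0.9 4.2] op 0.0852 gf 0.0
delta cm [  2.61 -56.75   1.08] norm 56.8 rotvec [ 0.001  0.007 -0.655]
```

Request:
{"op": "move_arm", "data": {
  "offset": [
    [0.15,-3.6,0],
    [0.15,-3.6,0],
    [0.15,-3.6,0],
    [0.15,-3.6,0],
    [0.15,-3.6,0]
  ],
  "twist": [
    [0,0,0],
    [0,0,0],
    [0,0,0],
    [0,0,0],
    [0,0,0]
  ],
  "grip": [1,1,1,1,1]
}}

```text
time: 19.75
ee_pos: [0.5284, -0.017, 0.2551]
tcp_rot: [180.0, 0.1, 177.5]
wrist_force: [0.9, 0.4, -0.2]
opening: 0.0857
grasp_force: 0.0
```

Request:
{"op": "move_arm", "data": {
  "offset": [
    [0.15,-3.6,0],
    [0.15,-3.6,0],
    [0.15,-3.6,0],
    [0.15,-3.6,0],
    [0.15,-3.6,0]
  ],
  "twist": [
    [0,0,0],
    [0,0,0],
    [0,0,0],
    [0,0,0],
    [0,0,0]
  ],
  "grip": [1,1,1,1,1]
}}

```text
time: 20.25
ee_pos: [0.5129, -0.1966, 0.2551]
tcp_rot: [-180.0, 0.1, 177.5]
wrist_force: [0.5, 0.4, -0.0]
opening: 0.0855
grasp_force: 0.0
```

Request:
{"op": "move_arm", "data": {
  "offset": [
    [0.2,-3.6,0],
    [0.2,-3.6,0],
    [0.2,-3.6,0],
    [0.2,-3.6,0],
    [0.2,-3.6,0]
  ],
  "twist": [
    [0,0,0],
    [0,0,0],
    [0,0,0],
    [0,0,0],
    [0,0,0]
  ],
  "grip": [1,1,1,1,1]
}}

```text
time: 20.75
ee_pos: [0.4949, -0.3761, 0.2551]
tcp_rot: [-180.0, 0.1, 177.4]
wrist_force: [1.2, 0.9, -0.2]
opening: 0.0855
grasp_force: 0.0
```

Request:
{"op": "move_arm", "data": {
  "offset": [
    [0.2,-2.7,0],
    [0,0,0],
    [0,0,0],
    [0,0,0],
    [0,0,0]
  ],
  "twist": [
    [0,0,-0.131],
    [0,0,-0.131],
    [0,0,-0.131],
    [0,0,-0.131],
    [0,0,-0.131]
  ],
  "grip": [1,1,1,1,1]
}}

```text
time: 21.25
ee_pos: [0.492, -0.4016, 0.2549]
tcp_rot: [-180.0, 0.0, -144.7]
wrist_force: [0.5, -0.3, -0.4]
opening: 0.0856
grasp_force: 0.0
```

Request:
{"op": "move_arm", "data": {
  "offset": [
    [0,0,0]
  ],
  "twist": [
    [0,0,0]
  ],
  "grip": [1]
}}

```text
time: 21.35
ee_pos: [0.492, -0.4015, 0.2548]
tcp_rot: [-180.0, 0.0, -144.9]
wrist_force: [0.4, -0.0, 0.3]
opening: 0.0854
grasp_force: 0.0
```

```bash
python3 look.py .068 .09 wrist; python3 go.py .491 -.4015 .079 215.5
```

```text
blob px 3945 img [ 91. 119.] mid [ 0.5379 -0.5768] circ 0.5396 -0.5775 r 0.0986 z 0.0795
blob px 1059 img [323. 214.] mid [ 0.4911 -0.4035] circ 0.4918 -0.4031 r 0.0221 z 0.0773
blob px 736 img [323. 266.] mid [ 0.5272 -0.3784] circ 0.5277 -0.378 r 0.0161 z 0.0771
t 21.4 pos [ 0.492  -0.4015  0.2548] rpy [-180.     0.  -145.2] q [-39.  17.  24.  97.   0. -74.] F [-0.2  0.  -0.2] op 0.0854 gf 0.0
delta cm [ 0.08  0.06 17.58] norm 17.6 rotvec [-0.001  0.    -0.012]
```

Request:
{"op": "move_arm", "data": {
  "offset": [
    [0.15,-0.1,2],
    [0,0,4],
    [0,0,4],
    [0,0,4],
    [0,0,2.5]
  ],
  "twist": [
    [0,0,0],
    [0,0,0],
    [0,0,0],
    [0,0,0],
    [0,0,0]
  ],
  "grip": [1,1,1,1,1]
}}

```text
time: 21.9
ee_pos: [0.4903, -0.4024, 0.0862]
tcp_rot: [179.8, -0.0, -145.3]
wrist_force: [-0.4, 0.7, 0.0]
opening: 0.0858
grasp_force: 0.0
```

Request:
{"op": "move_arm", "data": {
  "offset": [
    [0,0,1],
    [0,0,0],
    [0,0,0],
    [0,0,0],
    [0,0,0]
  ],
  "twist": [
    [0,0,0],
    [0,0,0],
    [0,0,0],
    [0,0,0],
    [0,0,0]
  ],
  "grip": [1,1,0,0,0],
  "force": 30
}}

```text
time: 22.4
ee_pos: [0.4918, -0.4038, 0.0809]
tcp_rot: [-179.9, 0.0, -145.1]
wrist_force: [2.9, -4.2, 11.7]
opening: 0.0439
grasp_force: 14.6
```

Request:
{"op": "move_arm", "data": {
  "offset": [
    [0,0,0],
    [0,0,0],
    [0,0,0]
  ],
  "twist": [
    [0,0,0],
    [0,0,0],
    [0,0,0]
  ],
  "grip": [0,0,0]
}}

```text
time: 22.7
ee_pos: [0.4918, -0.4039, 0.0812]
tcp_rot: [-179.8, 0.0, -145.1]
wrist_force: [-0.7, -0.9, 5.6]
opening: 0.0434
grasp_force: 30.0
```

Request:
{"op": "move_arm", "data": {
  "offset": [
    [0,0,-1],
    [0,0,-3],
    [0,0,-4],
    [0,0,-4],
    [0,0,-3]
  ],
  "twist": [
    [0,0,0],
    [0,0,0],
    [0,0,0],
    [0,0,0],
    [0,0,0]
  ],
  "grip": [0,0,0,0,0]
}}

```text
time: 23.2
ee_pos: [0.4911, -0.4032, 0.2327]
tcp_rot: [-179.9, 0.0, -145.0]
wrist_force: [0.4, 0.0, -1.9]
opening: 0.0434
grasp_force: 31.3
```

Request:
{"op": "move_arm", "data": {
  "offset": [
    [0,0,0],
    [0,0,0],
    [0,0,0],
    [0,0,0],
    [0,0,0]
  ],
  "twist": [
    [0,0,0.131],
    [0,0,0.131],
    [0,0,0.131],
    [0,0,0.131],
    [0,0,0.131]
  ],
  "grip": [0,0,0,0,0]
}}

```text
time: 23.7
ee_pos: [0.491, -0.4031, 0.2298]
tcp_rot: [180.0, -0.0, 177.1]
wrist_force: [-0.5, 0.3, -1.4]
opening: 0.0433
grasp_force: 31.3
```

```bash
python3 go.py .599 .279 .23 177.5
```

```text
t 23.7 pos [ 0.491  -0.4031  0.2298] rpy [180.   -0.  177.1] q [-39.  17.  21.  94.   0. -37.] F [-0.5  0.3 -1.4] op 0.0433 gf 31.3
delta cm [-7.360e+00  6.867e+01 -1.000e-02] norm 69.1 rotvec [ 0.    -0.    -0.007]
```

Request:
{"op": "move_arm", "data": {
  "offset": [
    [-0.39,3.6,0],
    [-0.39,3.6,0],
    [-0.39,3.6,0],
    [-0.39,3.6,0],
    [-0.39,3.6,0]
  ],
  "twist": [
    [0,0,0],
    [0,0,0],
    [0,0,0],
    [0,0,0],
    [0,0,0]
  ],
  "grip": [0,0,0,0,0]
}}

```text
time: 24.2
ee_pos: [0.5185, -0.2228, 0.2299]
tcp_rot: [180.0, 0.0, 177.4]
wrist_force: [1.2, 0.5, -2.1]
opening: 0.0431
grasp_force: 31.5
```

Request:
{"op": "move_arm", "data": {
  "offset": [
    [-0.39,3.6,0],
    [-0.39,3.6,0],
    [-0.39,3.6,0],
    [-0.39,3.6,0],
    [-0.39,3.6,0]
  ],
  "twist": [
    [0,0,0],
    [0,0,0],
    [0,0,0],
    [0,0,0],
    [0,0,0]
  ],
  "grip": [0,0,0,0,0]
}}

```text
time: 24.7
ee_pos: [0.546, -0.0439, 0.23]
tcp_rot: [180.0, 0.0, 177.4]
wrist_force: [-0.5, 0.1, -2.1]
opening: 0.0429
grasp_force: 31.5
```

Request:
{"op": "move_arm", "data": {
  "offset": [
    [-0.39,3.6,0],
    [-0.39,3.6,0],
    [-0.39,3.6,0],
    [-0.39,3.6,0],
    [-0.39,3.6,0]
  ],
  "twist": [
    [0,0,0],
    [0,0,0],
    [0,0,0],
    [0,0,0],
    [0,0,0]
  ],
  "grip": [0,0,0,0,0]
}}

```text
time: 25.2
ee_pos: [0.5736, 0.1351, 0.2299]
tcp_rot: [180.0, 0.0, 177.4]
wrist_force: [1.0, -0.3, -2.6]
opening: 0.0433
grasp_force: 31.5
```

Request:
{"op": "move_arm", "data": {
  "offset": [
    [-0.39,3.6,0],
    [-0.39,3.6,0],
    [-0.39,3.6,0],
    [-0.3,3.6,0],
    [0,0,0]
  ],
  "twist": [
    [0,0,0],
    [0,0,0],
    [0,0,0],
    [0,0,0],
    [0,0,0]
  ],
  "grip": [0,0,0,0,0]
}}

```text
time: 25.7
ee_pos: [0.5945, 0.2807, 0.2286]
tcp_rot: [180.0, -0.1, 177.6]
wrist_force: [0.4, -0.4, -2.0]
opening: 0.043
grasp_force: 31.7
```

Request:
{"op": "move_arm", "data": {
  "offset": [
    [0,0,2],
    [0,0,3],
    [0,0,3],
    [0,0,2],
    [0,0,1]
  ],
  "twist": [
    [0,0,0],
    [0,0,0],
    [0,0,0],
    [0,0,0],
    [0,0,0]
  ],
  "grip": [0,0,0,0,0]
}}

```text
time: 26.2
ee_pos: [0.594, 0.2759, 0.1174]
tcp_rot: [-179.9, -0.2, 177.4]
wrist_force: [-0.2, -0.2, -2.1]
opening: 0.0435
grasp_force: 31.7
```

```bash
python3 go.py .599 .279 .098 177.5
```

```text
t 26.2 pos [0.594  0.2759 0.1174] rpy [-179.9   -0.2  177.4] q [25. 19. 12. 83. -0. 28.] F [-0.2 -0.2 -2.1] op 0.0435 gf 31.7
delta cm [-0.49  0.33  1.94] norm 2.0 rotvec [-0.002 -0.003 -0.002]
```

Request:
{"op": "move_arm", "data": {
  "offset": [
    [0,0,1],
    [0,0,0.7],
    [-0.3,0,0.2],
    [-0.3,0,0],
    [-0.3,0,0]
  ],
  "twist": [
    [0,0,0],
    [0,0,0],
    [0,0,0],
    [0,0,0],
    [0,0,0]
  ],
  "grip": [0,0,0,0,0]
}}

```text
time: 26.7
ee_pos: [0.6045, 0.2765, 0.1011]
tcp_rot: [180.0, 0.1, 177.4]
wrist_force: [0.9, -0.1, -2.1]
opening: 0.0433
grasp_force: 31.7
```

Request:
{"op": "move_arm", "data": {
  "offset": [
    [0,0,0.1],
    [-0.1,0,0],
    [-0.1,0,0],
    [-0.1,0,0]
  ],
  "twist": [
    [0,0,0],
    [0,0,0],
    [0,0,0],
    [0,0,0]
  ],
  "grip": [0,0,0,0]
}}

```text
time: 27.1
ee_pos: [0.6069, 0.2763, 0.0994]
tcp_rot: [180.0, 0.0, 177.4]
wrist_force: [-0.3, 0.3, -2.0]
opening: 0.0434
grasp_force: 31.7
```

Request:
{"op": "move_arm", "data": {
  "offset": [
    [-0.1,0,0],
    [-0.1,0,0],
    [-0.1,0,0]
  ],
  "twist": [
    [0,0,0],
    [0,0,0],
    [0,0,0]
  ],
  "grip": [0,0,0]
}}

```text
time: 27.4
ee_pos: [0.6086, 0.2762, 0.0995]
tcp_rot: [180.0, -0.1, 177.5]
wrist_force: [-12.0, 0.5, 5.4]
opening: 0.0433
grasp_force: 32.3
```

Request:
{"op": "move_arm", "data": {
  "offset": [
    [0.3,0,0],
    [0,0,0.2],
    [0,0,0.12],
    [-0.15,0,0],
    [-0.15,0,0]
  ],
  "twist": [
    [0,0,0],
    [0,0,0],
    [0,0,0],
    [0,0,0],
    [0,0,0]
  ],
  "grip": [0,0,0,0,0]
}}

```text
time: 27.9
ee_pos: [0.6078, 0.2761, 0.0966]
tcp_rot: [-180.0, -0.2, 177.5]
wrist_force: [-19.0, -1.0, 11.4]
opening: 0.0431
grasp_force: 32.7
```

Request:
{"op": "move_arm", "data": {
  "offset": [
    [0,0.3,0],
    [0,0.3,0],
    [0,0.2,0],
    [0,0.1,0],
    [0,0.1,0]
  ],
  "twist": [
    [0,0,0],
    [0,0,0],
    [0,0,0],
    [0,0,0],
    [0,0,0]
  ],
  "grip": [0,0,0,0,0]
}}

```text
time: 28.4
ee_pos: [0.6076, 0.2824, 0.0968]
tcp_rot: [-179.6, -0.3, 177.3]
wrist_force: [-19.8, -18.4, 14.4]
opening: 0.0432
grasp_force: 33.4
```

Request:
{"op": "move_arm", "data": {
  "offset": [
    [0,0.1,0],
    [0,0.1,0]
  ],
  "twist": [
    [0,0,0],
    [0,0,0]
  ],
  "grip": [0,0]
}}

```text
time: 28.6
ee_pos: [0.6077, 0.2843, 0.0968]
tcp_rot: [-179.6, -0.3, 177.3]
wrist_force: [-20.2, -18.3, 15.4]
opening: 0.0429
grasp_force: 33.4
```

Request:
{"op": "move_arm", "data": {
  "offset": [
    [0,0.1,0],
    [0,0.1,0]
  ],
  "twist": [
    [0,0,0],
    [0,0,0]
  ],
  "grip": [0,0]
}}

```text
time: 28.8
ee_pos: [0.6078, 0.2863, 0.0969]
tcp_rot: [-179.6, -0.3, 177.3]
wrist_force: [-19.7, -18.4, 16.5]
opening: 0.043
grasp_force: 33.4
```

Still sliding in y; ease off downforce and finish.

Request:
{"op": "move_arm", "data": {
  "offset": [
    [0.1,0,-0.1],
    [0,0.1,0],
    [0,0.1,0]
  ],
  "twist": [
    [0,0,0],
    [0,0,0],
    [0,0,0]
  ],
  "grip": [0,0,0]
}}

```text
time: 29.1
ee_pos: [0.6082, 0.2879, 0.0972]
tcp_rot: [-179.5, -0.2, 177.3]
wrist_force: [-12.6, -23.4, 10.2]
opening: 0.0434
grasp_force: 33.4
```

Request:
{"op": "move_arm", "data": {
  "offset": [
    [0,0.1,0],
    [0,0.1,0]
  ],
  "twist": [
    [0,0,0],
    [0,0,0]
  ],
  "grip": [0,0]
}}

```text
time: 29.3
ee_pos: [0.6083, 0.2883, 0.0973]
tcp_rot: [-179.3, -0.2, 177.2]
wrist_force: [-11.5, -30.6, 15.6]
opening: 0.0433
grasp_force: 34.2
```

Request:
{"op": "move_arm", "data": {
  "offset": [
    [0,0,0],
    [0,0,0],
    [0,0,0],
    [0,0,0],
    [0,0,-1]
  ],
  "twist": [
    [0,0,0],
    [0,0,0],
    [0,0,0],
    [0,0,0],
    [0,0,0]
  ],
  "grip": [1,1,1,1,1]
}}

```text
time: 29.8
ee_pos: [0.6091, 0.2941, 0.1059]
tcp_rot: [-179.9, -0.1, 177.5]
wrist_force: [-0.6, 0.2, -0.0]
opening: 0.0851
grasp_force: 0.0
```

Request:
{"op": "move_arm", "data": {
  "offset": [
    [0,0,-3],
    [0,0,-3],
    [2,0,-3],
    [2,0,-3],
    [2,0,-3]
  ],
  "twist": [
    [0,0,0],
    [0,0,0],
    [0,0,0],
    [0,0,0],
    [0,0,0]
  ],
  "grip": [1,1,1,1,1]
}}

```text
time: 30.3
ee_pos: [0.5489, 0.2969, 0.2591]
tcp_rot: [180.0, 0.0, 177.4]
wrist_force: [1.0, 0.4, -0.3]
opening: 0.0856
grasp_force: 0.0
```

```bash
python3 seat.py wrist; python3 go.py .4588 .13 .2 177.5
```

```text
blob px 2794 img [594. 253.] mid [0.5858 0.5016] circ 0.5847 0.5033 r 0.0635 z 0.0923
blob px 1138 img [315. 290.] mid [0.6068 0.2873] circ 0.6079 0.287 r 0.0225 z 0.0919
blob px 1326 img [146. 290.] mid [0.6011 0.1528] circ 0.6018 0.1523 r 0.0222 z 0.0914
blob px 304 img [  4. 293.] mid [0.5988 0.0364] circ 0.6003 0.0328 r 0.0154 z 0.0881
blob px 668 img [151. 335.] mid [0.6443 0.1504] circ 0.6453 0.1499 r 0.0164 z 0.0907
blob px 780 img [316. 337.] mid [0.6507 0.2854] circ 0.651 0.2852 r 0.0162 z 0.0916
blob px 401 img [  7. 337.] mid [0.6396 0.0253] circ 0.6397 0.0213 r 0.0148 z 0.0894
body 1673 ((0.5687687397003174, 0.5098761320114136), (0.006109103560447693, 0.1645093858242035), 65.59925842285156)
body 4114 ((0.5960177779197693, 0.033010076731443405), (0.035834550857543945, 0.12406092137098312), 87.66429901123047)
body 5483 ((0.5940574407577515, 0.15282586216926575), (0.06381421536207199, 0.10892169177532196), 87.61661529541016)
body 5986 ((0.6069329977035522, 0.2870883643627167), (0.06406905502080917, 0.12337665259838104), 87.61527252197266)
body 702 ((0.6148839592933655, 0.28595826029777527), (0.029253700748085976, 0.023626843467354774), 52.86545181274414)
t 30.35 pos [0.5473 0.2976 0.2656] rpy [179.8   0.3 177.5] q [29. 15. 23. 98.  0. 31.] F [-0.6  0.5  4.4] op 0.0853 gf 0.0
delta cm [  8.15 -17.15   6.44] norm 20.1 rotvec [ 0.004  0.006 -0.   ]
```

Request:
{"op": "move_arm", "data": {
  "offset": [
    [2,-2.9,0],
    [2,-2.9,0],
    [2,-2.9,0],
    [2,-2.9,0],
    [2,-2.9,0]
  ],
  "twist": [
    [0,0,0],
    [0,0,0],
    [0,0,0],
    [0,0,0],
    [0,0,0]
  ],
  "grip": [1,1,1,1,1]
}}

```text
time: 30.85
ee_pos: [0.4424, 0.1556, 0.2578]
tcp_rot: [180.0, 0.1, 177.5]
wrist_force: [0.2, 0.7, 0.5]
opening: 0.0855
grasp_force: 0.0
```

Request:
{"op": "move_arm", "data": {
  "offset": [
    [0,0,0],
    [0,0,0]
  ],
  "twist": [
    [0,0,0],
    [0,0,0]
  ],
  "grip": [0.5,0.5]
}}

```text
time: 31.05
ee_pos: [0.4434, 0.1563, 0.2582]
tcp_rot: [179.9, 0.1, 177.4]
wrist_force: [0.1, 0.9, 0.9]
opening: 0.0587
grasp_force: 0.0
```

```bash
python3 look.py .06 .075 wrist w3.png; python3 look.py .1 .102 top top2.png;python3 go.py .45 .2408 .15 177.5
```

```text
blob px 943 img [264.  60.] mid [0.3295 0.1188] circ 0.3294 0.1188 r 0.012 z 0.0637
blob px 948 img [517.  77.] mid [0.3495 0.3013] circ 0.3493 0.3016 r 0.0125 z 0.0638
blob px 713 img [428. 216.] mid [0.4512 0.2399] circ 0.4516 0.2402 r 0.0121 z 0.0676
blob px 762 img [496. 219.] mid [0.4564 0.2957] circ 0.4569 0.2962 r 0.0124 z 0.0677
blob px 752 img [153. 224.] mid [0.4476 0.0167] circ 0.4484 0.0163 r 0.0123 z 0.0675
blob px 690 img [359. 229.] mid [0.4593 0.184 ] circ 0.46 0.1837 r 0.0121 z 0.0677
blob px 709 img [223. 231.] mid [0.4559 0.0727] circ 0.4567 0.0724 r 0.0123 z 0.0675
blob px 690 img [293. 231.] mid [0.459  0.1301] circ 0.4596 0.1297 r 0.0121 z 0.0677
blob px 278 img [178. 358.] mid [0.5771 0.0136] circ 0.5805 0.0127 r 0.0168 z 0.0665
blob px 508 img [327. 361.] mid [0.5894 0.1526] circ 0.6006 0.1519 r 0.0228 z 0.0663
blob px 308 img [475. 358.] mid [0.5894 0.29  ] circ 0.5938 0.2917 r 0.0177 z 0.0668
blob px 335 img [327. 391.] mid [0.6156 0.1513] circ 0.6104 0.1514 r 0.016 z 0.0683
t 31.15 pos [0.4438 0.157  0.2574] rpy [180.    0.  177.4] q [19. -6. -0. 96.  0. 22.] F [-0.4  0.   0.6] op 0.0444 gf 0.0
delta cm [-0.23  8.4  10.74] norm 13.6 rotvec [ 0.     0.001 -0.001]
```

View pics/w3.png

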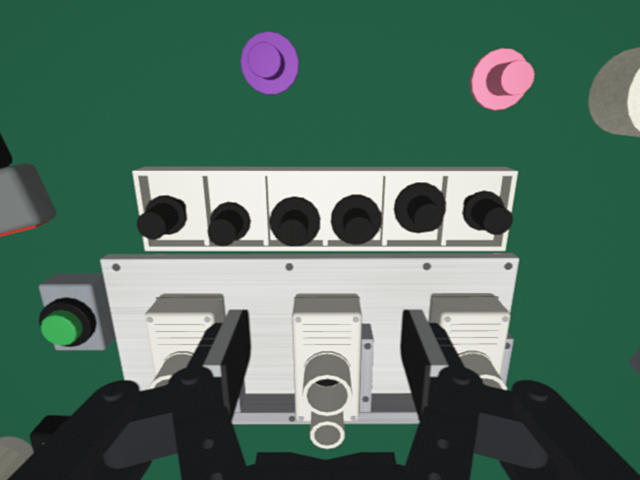

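Request:
{"op": "move_arm", "data": {
  "offset": [
    [-0.13,2.8,2],
    [-0.13,2.8,2],
    [-0.14,2.7,2],
    [0,0,4],
    [0,0,4]
  ],
  "twist": [
    [0,0,0],
    [0,0,0],
    [0,0,0],
    [0,0,0],
    [0,0,0]
  ],
  "grip": [0.5,0.5,0.5,0.5,0.5]
}}

```text
time: 31.65
ee_pos: [0.4515, 0.2411, 0.1156]
tcp_rot: [180.0, 0.0, 177.6]
wrist_force: [0.3, 0.5, -0.5]
opening: 0.0424
grasp_force: 0.0
```

Request:
{"op": "move_arm", "data": {
  "offset": [
    [0,0,2],
    [0,0,1],
    [0,0,0],
    [0,0,0]
  ],
  "twist": [
    [0,0,0],
    [0,0,0],
    [0,0,0],
    [0,0,0]
  ],
  "grip": [0.5,0.5,0.5,0.5]
}}

```text
time: 32.05
ee_pos: [0.4517, 0.2397, 0.0881]
tcp_rot: [180.0, 0.1, 177.4]
wrist_force: [1.3, -0.2, 0.4]
opening: 0.0426
grasp_force: 0.0
```

```bash
python3 go.py .4514 .24 .066 177.5
```

```text
t 32.05 pos [0.4517 0.2397 0.0881] rpy [1.800e+02 1.000e-01 1.774e+02] q [ 28.  -0. -14.  77.  -0.  31.] F [ 1.3 -0.2  0.4] op 0.0426 gf 0.0
delta cm [0.03 0.02 2.21] norm 2.2 rotvec [ 0.001  0.001 -0.001]
```

Request:
{"op": "move_arm", "data": {
  "offset": [
    [0,0,1.5],
    [0,0,0.7],
    [0,0,0],
    [0,0,0],
    [0,0,0]
  ],
  "twist": [
    [0,0,0],
    [0,0,0],
    [0,0,0],
    [0,0,0],
    [0,0,0]
  ],
  "grip": [0.5,0.5,0.5,0,0],
  "force": 40
}}

```text
time: 32.55
ee_pos: [0.4513, 0.2393, 0.0656]
tcp_rot: [180.0, 0.0, 177.4]
wrist_force: [-0.1, -0.3, -0.6]
opening: 0.0222
grasp_force: 39.1
```

Request:
{"op": "move_arm", "data": {
  "offset": [
    [0,0,0],
    [0,0,0],
    [0,0,0],
    [0,0,0],
    [0,0,-1]
  ],
  "twist": [
    [0,0,0],
    [0,0,0],
    [0,0,0],
    [0,0,0],
    [0,0,0]
  ],
  "grip": [0,0,0,0,0]
}}

```text
time: 33.05
ee_pos: [0.4503, 0.2388, 0.0742]
tcp_rot: [-179.9, -0.1, 177.4]
wrist_force: [-1.0, -0.2, -1.3]
opening: 0.0223
grasp_force: 39.2
```

Request:
{"op": "move_arm", "data": {
  "offset": [
    [0,0,-3],
    [0,0,-3],
    [0,0,-3],
    [0,0,-3],
    [0,0,-1.5]
  ],
  "twist": [
    [0,0,0],
    [0,0,0],
    [0,0,0],
    [0,0,0],
    [0,0,0]
  ],
  "grip": [0,0,0,0,0]
}}

```text
time: 33.55
ee_pos: [0.4514, 0.2394, 0.2135]
tcp_rot: [179.9, 0.2, 177.4]
wrist_force: [0.3, 0.0, -0.9]
opening: 0.0222
grasp_force: 39.2
```

Request:
{"op": "move_arm", "data": {
  "offset": [
    [-3,1.1,0],
    [-3,1.1,0],
    [-3,1.1,0],
    [-3,1.1,0],
    [-3,1,0]
  ],
  "twist": [
    [0,0,0],
    [0,0,0],
    [0,0,0],
    [0,0,0],
    [0,0,0]
  ],
  "grip": [0,0,0,0,0]
}}

```text
time: 34.05
ee_pos: [0.6043, 0.2868, 0.2104]
tcp_rot: [180.0, -0.0, 177.4]
wrist_force: [-0.0, -1.0, -0.6]
opening: 0.0225
grasp_force: 39.3
```

Request:
{"op": "move_arm", "data": {
  "offset": [
    [0,0,0],
    [0,0,0]
  ],
  "twist": [
    [0,0,0],
    [0,0,0]
  ],
  "grip": [0,0]
}}

```text
time: 34.25
ee_pos: [0.6034, 0.2863, 0.2093]
tcp_rot: [-180.0, -0.1, 177.4]
wrist_force: [0.2, 0.7, -0.2]
opening: 0.0221
grasp_force: 39.3
```

```bash
python3 go.py .6073 .2872 .165 177.5; python3 look.py .1 .11 wrist w4.png
```

```text
t 34.25 pos [0.6034 0.2863 0.2093] rpy [-1.800e+02 -1.000e-01  1.774e+02] q [25. 21. 25. 93.  0. 28.] F [ 0.2  0.7 -0.2] op 0.0221 gf 39.3
delta cm [-0.39  0.11  4.43] norm 4.5 rotvec [-0.001 -0.002 -0.001]
blob px 241 img [634. 288.] mid [0.6368 0.4779] circ 0.6373 0.4798 r 0.0085 z 0.1038
```

View pics/w4.png

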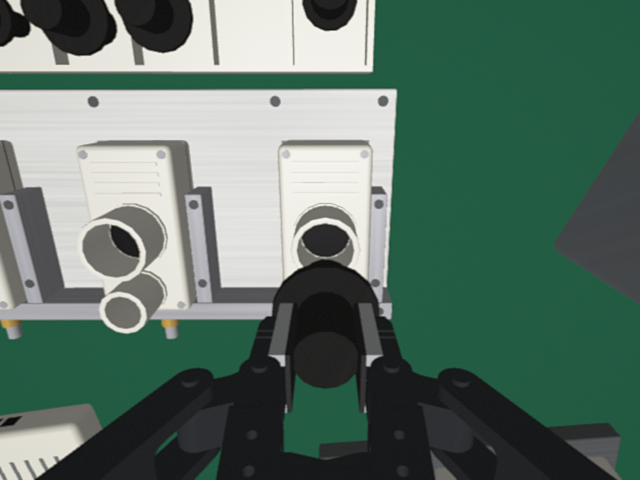

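Request:
{"op": "move_arm", "data": {
  "offset": [
    [-0.39,0.11,0],
    [0,0,2],
    [0,0,1.5],
    [0,0,0],
    [0,0,0]
  ],
  "twist": [
    [0,0,0],
    [0,0,0],
    [0,0,0],
    [0,0,0],
    [0,0,0]
  ],
  "grip": [0,0,0,0,0]
}}

```text
time: 34.8
ee_pos: [0.6069, 0.2873, 0.1762]
tcp_rot: [180.0, 0.0, 177.4]
wrist_force: [-0.7, 0.3, 0.1]
opening: 0.0224
grasp_force: 39.3
```

Request:
{"op": "move_arm", "data": {
  "offset": [
    [0,0,1],
    [0,0,1],
    [0,0,1],
    [0,0,0.5],
    [0,0,0.5]
  ],
  "twist": [
    [0,0,0],
    [0,0,0],
    [0,0,0],
    [0,0,0],
    [0,0,0]
  ],
  "grip": [0,0,0,0,0]
}}

```text
time: 35.3
ee_pos: [0.6071, 0.2873, 0.1343]
tcp_rot: [-180.0, -0.0, 177.4]
wrist_force: [-0.1, 0.8, -0.4]
opening: 0.0223
grasp_force: 39.3
```

Request:
{"op": "move_arm", "data": {
  "offset": [
    [0,0,0.2],
    [0,0,0.2],
    [0,0,0.1]
  ],
  "twist": [
    [0,0,0],
    [0,0,0],
    [0,0,0]
  ],
  "grip": [0,0,0]
}}

```text
time: 35.6
ee_pos: [0.6073, 0.2874, 0.1302]
tcp_rot: [180.0, 0.0, 177.4]
wrist_force: [-1.0, 0.7, 0.3]
opening: 0.0222
grasp_force: 39.3
```

```bash
python3 go.py .6073 .2872 .126 177.5
```

```text
t 35.6 pos [0.6073 0.2874 0.1302] rpy [180.    0.  177.4] q [25. 21. 16. 84.  0. 28.] F [-1.   0.7  0.3] op 0.0222 gf 39.3
delta cm [ 0.   -0.02  0.42] norm 0.4 rotvec [ 0.     0.    -0.001]
```

Request:
{"op": "move_arm", "data": {
  "offset": [
    [0,0,0.3],
    [0,0,0.2],
    [0,0,0],
    [0,0,0],
    [0,0,0]
  ],
  "twist": [
    [0,0,0],
    [0,0,0],
    [0,0,0],
    [0,0,0],
    [0,0,0]
  ],
  "grip": [0,0,0,0.5,0.5]
}}

```text
time: 36.1
ee_pos: [0.6073, 0.2874, 0.125]
tcp_rot: [180.0, 0.0, 177.4]
wrist_force: [0.4, 0.2, -0.1]
opening: 0.0429
grasp_force: 0.0
```

Request:
{"op": "move_arm", "data": {
  "offset": [
    [0,0,0],
    [0,0,-1],
    [0,0,-2],
    [0,0,-3],
    [0,0,-2]
  ],
  "twist": [
    [0,0,0],
    [0,0,0],
    [0,0,0],
    [0,0,0],
    [0,0,0]
  ],
  "grip": [0.5,0.5,0.5,0.5,0.5]
}}

```text
time: 36.6
ee_pos: [0.6074, 0.2874, 0.2078]
tcp_rot: [180.0, 0.1, 177.4]
wrist_force: [-0.1, -0.8, 0.7]
opening: 0.0425
grasp_force: 0.0
```

Request:
{"op": "move_arm", "data": {
  "offset": [
    [2.9,-2.2,0],
    [2.9,-2.2,0],
    [2.8,-2.2,0],
    [2.8,-2.2,0],
    [2.8,-2.2,0]
  ],
  "twist": [
    [0,0,0],
    [0,0,0],
    [0,0,0],
    [0,0,0],
    [0,0,0]
  ],
  "grip": [0.5,0.5,0.5,0.5,0.5]
}}

```text
time: 37.1
ee_pos: [0.4593, 0.1831, 0.2058]
tcp_rot: [180.0, 0.0, 177.4]
wrist_force: [-0.7, 0.2, 1.9]
opening: 0.0429
grasp_force: 0.0
```

Request:
{"op": "move_arm", "data": {
  "offset": [
    [0,0,3],
    [0,0,3],
    [0,0,3],
    [0,0,2],
    [0,0,0]
  ],
  "twist": [
    [0,0,0],
    [0,0,0],
    [0,0,0],
    [0,0,0],
    [0,0,0]
  ],
  "grip": [0.5,0.5,0.5,0.5,0.5]
}}

```text
time: 37.6
ee_pos: [0.4592, 0.1833, 0.0931]
tcp_rot: [-179.9, -0.2, 177.4]
wrist_force: [0.2, -1.1, 0.3]
opening: 0.0426
grasp_force: 0.0
```

```bash
python3 go.py .4597 .1838 .066 177.5
```

```text
t 37.6 pos [0.4592 0.1833 0.0931] rpy [-179.9   -0.2  177.4] q [ 22.  -2. -15.  77.   0.  24.] F [ 0.2 -1.1  0.3] op 0.0426 gf 0.0
delta cm [-0.06  0.06  2.71] norm 2.7 rotvec [-0.002 -0.004 -0.001]
```

Request:
{"op": "move_arm", "data": {
  "offset": [
    [-0.05,0.05,1.7],
    [0,0,0.9],
    [0,0,0],
    [0,0,0],
    [0,0,0]
  ],
  "twist": [
    [0,0,0],
    [0,0,0],
    [0,0,0],
    [0,0,0],
    [0,0,0]
  ],
  "grip": [0.5,0.5,0.5,0,0],
  "force": 40
}}

```text
time: 38.1
ee_pos: [0.4615, 0.1845, 0.0703]
tcp_rot: [180.0, 0.1, 177.4]
wrist_force: [-0.8, -0.1, 1.9]
opening: 0.0222
grasp_force: 39.0
```

Request:
{"op": "move_arm", "data": {
  "offset": [
    [0,0,0],
    [0,0,0],
    [0,0,-1],
    [0,0,-2],
    [0,0,-3]
  ],
  "twist": [
    [0,0,0],
    [0,0,0],
    [0,0,0],
    [0,0,0],
    [0,0,0]
  ],
  "grip": [0,0,0,0,0]
}}

```text
time: 38.6
ee_pos: [0.4601, 0.184, 0.129]
tcp_rot: [-179.9, -0.1, 177.4]
wrist_force: [0.4, -1.1, -0.4]
opening: 0.0219
grasp_force: 39.2
```

Request:
{"op": "move_arm", "data": {
  "offset": [
    [0,0,-3],
    [0,0,-3],
    [0,0,-2.4],
    [-2.9,-0.5,0],
    [-2.9,-0.5,0]
  ],
  "twist": [
    [0,0,0],
    [0,0,0],
    [0,0,0],
    [0,0,0],
    [0,0,0]
  ],
  "grip": [0,0,0,0,0]
}}

```text
time: 39.1
ee_pos: [0.5194, 0.1719, 0.2153]
tcp_rot: [179.9, 0.2, 177.5]
wrist_force: [-0.4, 0.2, -1.3]
opening: 0.0216
grasp_force: 39.2
```

Request:
{"op": "move_arm", "data": {
  "offset": [
    [-2.9,-0.5,0],
    [-2.9,-0.5,0],
    [-2.7,-0.5,0],
    [0,0,1.5],
    [0,0,2]
  ],
  "twist": [
    [0,0,0],
    [0,0,0],
    [0,0,0],
    [0,0,0],
    [0,0,0]
  ],
  "grip": [0,0,0,0,0]
}}

```text
time: 39.6
ee_pos: [0.6038, 0.1527, 0.1785]
tcp_rot: [180.0, 0.1, 177.4]
wrist_force: [0.4, 0.2, -0.4]
opening: 0.0221
grasp_force: 39.2
```

Request:
{"op": "move_arm", "data": {
  "offset": [
    [0,0,0],
    [0,0,0]
  ],
  "twist": [
    [0,0,0],
    [0,0,0]
  ],
  "grip": [0,0]
}}

```text
time: 39.8
ee_pos: [0.6025, 0.1529, 0.1786]
tcp_rot: [-180.0, -0.0, 177.4]
wrist_force: [0.2, 0.7, -0.2]
opening: 0.0216
grasp_force: 39.2
```

```bash
python3 go.py .6013 .1522 .127 177.5
```

```text
t 39.8 pos [0.6025 0.1529 0.1786] rpy [-180.    -0.   177.4] q [14. 14. 12. 88.  0. 17.] F [ 0.2  0.7 -0.2] op 0.0216 gf 39.2
delta cm [ 0.11 -0.08  5.16] norm 5.2 rotvec [-0.    -0.001 -0.001]
```

Request:
{"op": "move_arm", "data": {
  "offset": [
    [0.05,-0.07,1],
    [0,0,1],
    [0,0,1],
    [0,0,1],
    [0,0,0.4]
  ],
  "twist": [
    [0,0,0],
    [0,0,0],
    [0,0,0],
    [0,0,0],
    [0,0,0]
  ],
  "grip": [0,0,0,0,0]
}}

```text
time: 40.3
ee_pos: [0.6016, 0.1521, 0.1324]
tcp_rot: [-180.0, -0.1, 177.4]
wrist_force: [-0.5, 0.2, 0.3]
opening: 0.0222
grasp_force: 39.2
```

Request:
{"op": "move_arm", "data": {
  "offset": [
    [0,0,0.2],
    [0,0,0.2],
    [0,0,0]
  ],
  "twist": [
    [0,0,0],
    [0,0,0],
    [0,0,0]
  ],
  "grip": [0,0,0]
}}

```text
time: 40.6
ee_pos: [0.6023, 0.1522, 0.1314]
tcp_rot: [180.0, 0.1, 177.4]
wrist_force: [-2.9, -1.0, 6.0]
opening: 0.0219
grasp_force: 39.6
```

Request:
{"op": "move_arm", "data": {
  "offset": [
    [0,0,0.15],
    [0,0,0.1],
    [0,0,0]
  ],
  "twist": [
    [0,0,0],
    [0,0,0],
    [0,0,0]
  ],
  "grip": [0,0,0]
}}

```text
time: 40.9
ee_pos: [0.6024, 0.1522, 0.1313]
tcp_rot: [179.9, 0.2, 177.4]
wrist_force: [-9.2, -3.6, 19.5]
opening: 0.0216
grasp_force: 41.0
```

Request:
{"op": "move_arm", "data": {
  "offset": [
    [0,0,0],
    [0,0,0],
    [0,0,0],
    [0,0,-1],
    [0,0,-2]
  ],
  "twist": [
    [0,0,0],
    [0,0,0],
    [0,0,0],
    [0,0,0],
    [0,0,0]
  ],
  "grip": [0.5,0.5,0.5,0.5,0.5]
}}

```text
time: 41.4
ee_pos: [0.6015, 0.1521, 0.1567]
tcp_rot: [-180.0, -0.2, 177.4]
wrist_force: [0.8, 1.0, -0.3]
opening: 0.0428
grasp_force: 0.0
```

Request:
{"op": "move_arm", "data": {
  "offset": [
    [0,0,-3],
    [0,0,-2],
    [2.8,-0.6,0],
    [2.8,-0.6,0],
    [2.8,-0.6,0]
  ],
  "twist": [
    [0,0,0],
    [0,0,0],
    [0,0,0],
    [0,0,0],
    [0,0,0]
  ],
  "grip": [0.5,0.5,0.5,0.5,0.5]
}}

```text
time: 41.9
ee_pos: [0.5167, 0.1379, 0.2081]
tcp_rot: [180.0, 0.0, 177.4]
wrist_force: [-0.2, -0.6, 0.7]
opening: 0.0426
grasp_force: 0.0
```

Request:
{"op": "move_arm", "data": {
  "offset": [
    [2.8,-0.6,0],
    [2.8,-0.5,0],
    [0,0,3],
    [0,0,3],
    [0,0,3]
  ],
  "twist": [
    [0,0,0],
    [0,0,0],
    [0,0,0],
    [0,0,0],
    [0,0,0]
  ],
  "grip": [0.5,0.5,0.5,0.5,0.5]
}}

```text
time: 42.4
ee_pos: [0.4612, 0.1296, 0.1177]
tcp_rot: [180.0, 0.1, 177.4]
wrist_force: [0.1, 0.1, 0.6]
opening: 0.0427
grasp_force: 0.0
```

Request:
{"op": "move_arm", "data": {
  "offset": [
    [0,0,2],
    [0,0,0],
    [0,0,0]
  ],
  "twist": [
    [0,0,0],
    [0,0,0],
    [0,0,0]
  ],
  "grip": [0.5,0.5,0.5]
}}

```text
time: 42.7
ee_pos: [0.4612, 0.1296, 0.0986]
tcp_rot: [180.0, 0.0, 177.4]
wrist_force: [0.2, -0.2, 0.2]
opening: 0.0427
grasp_force: 0.0
```

```bash
python3 go.py .4593 .1299 .067 177.5
```

```text
t 42.7 pos [0.4612 0.1296 0.0986] rpy [180.    0.  177.4] q [ 16.  -5. -17.  78.  -0.  18.] F [ 0.2 -0.2  0.2] op 0.0427 gf 0.0
delta cm [0.2  0.02 3.16] norm 3.2 rotvec [ 0.     0.    -0.001]
```

Request:
{"op": "move_arm", "data": {
  "offset": [
    [0.2,0,2],
    [0,0,1.1],
    [0,0,0],
    [0,0,0],
    [0,0,0]
  ],
  "twist": [
    [0,0,0],
    [0,0,0],
    [0,0,0],
    [0,0,0],
    [0,0,0]
  ],
  "grip": [0.5,0.5,0.5,0.5,0],
  "force": 40
}}

```text
time: 43.2
ee_pos: [0.4596, 0.1298, 0.0676]
tcp_rot: [180.0, 0.1, 177.4]
wrist_force: [0.3, 0.4, 0.0]
opening: 0.029
grasp_force: 0.0
```

Request:
{"op": "move_arm", "data": {
  "offset": [
    [0,0,0],
    [0,0,0],
    [0,0,-1],
    [0,0,-2],
    [0,0,-3]
  ],
  "twist": [
    [0,0,0],
    [0,0,0],
    [0,0,0],
    [0,0,0],
    [0,0,0]
  ],
  "grip": [0,0,0,0,0]
}}

```text
time: 43.7
ee_pos: [0.4581, 0.1294, 0.1264]
tcp_rot: [-180.0, -0.2, 177.4]
wrist_force: [-0.5, 0.1, 0.3]
opening: 0.0221
grasp_force: 39.3
```

Request:
{"op": "move_arm", "data": {
  "offset": [
    [0,0,-3],
    [0,0,-3],
    [0,0,-2.4],
    [-2.8,-2.1,0],
    [-2.8,-2.1,0]
  ],
  "twist": [
    [0,0,0],
    [0,0,0],
    [0,0,0],
    [0,0,0],
    [0,0,0]
  ],
  "grip": [0,0,0,0,0]
}}

```text
time: 44.2
ee_pos: [0.5139, 0.0851, 0.2126]
tcp_rot: [180.0, 0.1, 177.5]
wrist_force: [0.5, 0.9, -0.9]
opening: 0.022
grasp_force: 39.3
```

Request:
{"op": "move_arm", "data": {
  "offset": [
    [-2.8,-2.1,0],
    [-2.8,-2.1,0],
    [-2.9,-2.2,0],
    [0,0,1.5],
    [0,0,2]
  ],
  "twist": [
    [0,0,0],
    [0,0,0],
    [0,0,0],
    [0,0,0],
    [0,0,0]
  ],
  "grip": [0,0,0,0,0]
}}

```text
time: 44.7
ee_pos: [0.5962, 0.0165, 0.1759]
tcp_rot: [180.0, 0.1, 177.3]
wrist_force: [-0.5, -0.2, -0.2]
opening: 0.0217
grasp_force: 39.3
```

Request:
{"op": "move_arm", "data": {
  "offset": [
    [0,0,0],
    [0,0,0]
  ],
  "twist": [
    [0,0,0],
    [0,0,0]
  ],
  "grip": [0,0]
}}

```text
time: 44.9
ee_pos: [0.5949, 0.0175, 0.1761]
tcp_rot: [-180.0, -0.0, 177.4]
wrist_force: [0.9, -0.3, -0.7]
opening: 0.0222
grasp_force: 39.3
```

```bash
python3 go.py .5953 .0177 .129 177.5
```

```text
t 44.9 pos [0.5949 0.0175 0.1761] rpy [-180.    -0.   177.4] q [ 2. 10.  7. 87. -0.  4.] F [ 0.9 -0.3 -0.7] op 0.0222 gf 39.3
delta cm [-0.04  0.03  4.71] norm 4.7 rotvec [-0.    -0.001 -0.001]
```

Request:
{"op": "move_arm", "data": {
  "offset": [
    [-0.03,0.03,1],
    [0,0,1],
    [0,0,1],
    [0,0,1],
    [0,0,0.4]
  ],
  "twist": [
    [0,0,0],
    [0,0,0],
    [0,0,0],
    [0,0,0],
    [0,0,0]
  ],
  "grip": [0,0,0,0,0]
}}

```text
time: 45.4
ee_pos: [0.5949, 0.0177, 0.1299]
tcp_rot: [-180.0, -0.1, 177.4]
wrist_force: [-0.2, -0.4, 0.1]
opening: 0.0223
grasp_force: 39.3
```

Request:
{"op": "move_arm", "data": {
  "offset": [
    [0,0,0.2],
    [0,0,0.2],
    [0,0,0.2],
    [0,0,0]
  ],
  "twist": [
    [0,0,0],
    [0,0,0],
    [0,0,0],
    [0,0,0]
  ],
  "grip": [0,0,0,0]
}}

```text
time: 45.8
ee_pos: [0.5955, 0.0176, 0.1286]
tcp_rot: [180.0, 0.1, 177.4]
wrist_force: [-8.7, -0.7, 16.4]
opening: 0.0221
grasp_force: 40.8
```

Request:
{"op": "move_arm", "data": {
  "offset": [
    [0,0,0],
    [0,0,0],
    [0,0,0],
    [0,0,-1],
    [0,0,-2]
  ],
  "twist": [
    [0,0,0],
    [0,0,0],
    [0,0,0],
    [0,0,0],
    [0,0,0]
  ],
  "grip": [0.5,0.5,0.5,0.5,0.5]
}}

```text
time: 46.3
ee_pos: [0.5947, 0.0177, 0.1548]
tcp_rot: [-180.0, -0.2, 177.4]
wrist_force: [0.1, 0.7, -0.3]
opening: 0.0426
grasp_force: 0.0
```

Request:
{"op": "move_arm", "data": {
  "offset": [
    [0,0,-3],
    [0,0,-2],
    [3,-0.2,0],
    [3,-0.2,0],
    [3,-0.2,0]
  ],
  "twist": [
    [0,0,0],
    [0,0,0],
    [0,0,0],
    [0,0,0],
    [0,0,0]
  ],
  "grip": [0.5,0.5,0.5,0.5,0.5]
}}

```text
time: 46.8
ee_pos: [0.5044, 0.0157, 0.2061]
tcp_rot: [180.0, 0.0, 177.4]
wrist_force: [0.2, -0.4, 0.2]
opening: 0.0429
grasp_force: 0.0
```

Request:
{"op": "move_arm", "data": {
  "offset": [
    [3,-0.1,0],
    [2.8,-0.1,0],
    [0,0,3],
    [0,0,3],
    [0,0,3]
  ],
  "twist": [
    [0,0,0],
    [0,0,0],
    [0,0,0],
    [0,0,0],
    [0,0,0]
  ],
  "grip": [0.5,0.5,0.5,0.5,0.5]
}}

```text
time: 47.3
ee_pos: [0.4474, 0.0164, 0.1157]
tcp_rot: [180.0, 0.1, 177.4]
wrist_force: [0.2, 0.7, 0.7]
opening: 0.0428
grasp_force: 0.0
```

Request:
{"op": "move_arm", "data": {
  "offset": [
    [0,0,1.5],
    [0,0,0],
    [0,0,0]
  ],
  "twist": [
    [0,0,0],
    [0,0,0],
    [0,0,0]
  ],
  "grip": [0.5,0.5,0.5]
}}

```text
time: 47.6
ee_pos: [0.4477, 0.0164, 0.1018]
tcp_rot: [180.0, 0.1, 177.4]
wrist_force: [-0.3, -0.2, -0.0]
opening: 0.0429
grasp_force: 0.0
```

```bash
python3 go.py .448 .0165 .067 177.5
```

```text
t 47.6 pos [0.4477 0.0164 0.1018] rpy [1.800e+02 1.000e-01 1.774e+02] q [  2.  -9. -21.  79.   0.   5.] F [-0.3 -0.2 -0. ] op 0.0429 gf 0.0
delta cm [-0.02  0.02  3.48] norm 3.5 rotvec [ 0.     0.001 -0.001]
```

Request:
{"op": "move_arm", "data": {
  "offset": [
    [0,0,2.3],
    [0,0,1.1],
    [0,0,0],
    [0,0,0],
    [0,0,0]
  ],
  "twist": [
    [0,0,0],
    [0,0,0],
    [0,0,0],
    [0,0,0],
    [0,0,0]
  ],
  "grip": [0.5,0.5,0.5,0.5,0],
  "force": 40
}}

```text
time: 48.1
ee_pos: [0.4478, 0.0163, 0.0677]
tcp_rot: [180.0, 0.1, 177.4]
wrist_force: [0.3, 0.5, -0.3]
opening: 0.0292
grasp_force: 0.0
```

Request:
{"op": "move_arm", "data": {
  "offset": [
    [0,0,0],
    [0,0,0],
    [0,0,-1],
    [0,0,-2],
    [0,0,-3]
  ],
  "twist": [
    [0,0,0],
    [0,0,0],
    [0,0,0],
    [0,0,0],
    [0,0,0]
  ],
  "grip": [0,0,0,0,0]
}}

```text
time: 48.6
ee_pos: [0.4463, 0.0164, 0.1265]
tcp_rot: [-180.0, -0.2, 177.4]
wrist_force: [0.6, 0.3, -0.3]
opening: 0.0221
grasp_force: 39.1
```

Request:
{"op": "move_arm", "data": {
  "offset": [
    [0,0,-3],
    [0,0,-3],
    [0,0,-2.4],
    [-3.2,0.1,0],
    [-3.2,0.1,0]
  ],
  "twist": [
    [0,0,0],
    [0,0,0],
    [0,0,0],
    [0,0,0],
    [0,0,0]
  ],
  "grip": [0,0,0,0,0]
}}

```text
time: 49.1
ee_pos: [0.5123, 0.0155, 0.2128]
tcp_rot: [180.0, 0.2, 177.4]
wrist_force: [0.8, 0.3, 0.0]
opening: 0.0221
grasp_force: 39.1
```

Request:
{"op": "move_arm", "data": {
  "offset": [
    [-3.2,0.1,0],
    [-3.2,0.1,0],
    [-3.2,0.2,0],
    [-3.1,0.2,0],
    [0,0,1.5]
  ],
  "twist": [
    [0,0,0],
    [0,0,0],
    [0,0,0],
    [0,0,0],
    [0,0,0]
  ],
  "grip": [0,0,0,0,0]
}}

```text
time: 49.6
ee_pos: [0.6418, 0.0158, 0.1957]
tcp_rot: [180.0, 0.1, 177.4]
wrist_force: [-0.7, 0.3, -1.1]
opening: 0.0221
grasp_force: 39.1
```

Request:
{"op": "move_arm", "data": {
  "offset": [
    [0,0,2],
    [0,0,0],
    [0,0,0]
  ],
  "twist": [
    [0,0,0],
    [0,0,0],
    [0,0,0]
  ],
  "grip": [0,0,0]
}}

```text
time: 49.9
ee_pos: [0.6381, 0.0158, 0.1761]
tcp_rot: [180.0, -0.0, 177.4]
wrist_force: [-0.2, -0.5, -0.2]
opening: 0.0218
grasp_force: 39.1
```

```bash
python3 go.py .6391 .0156 .129 177.5
```

```text
t 49.9 pos [0.6381 0.0158 0.1761] rpy [180.   -0.  177.4] q [ 1. 16. 15. 88.  0.  4.] F [-0.2 -0.5 -0.2] op 0.0218 gf 39.1
delta cm [-0.1  -0.02  4.71] norm 4.7 rotvec [ 0.    -0.001 -0.001]
```

Request:
{"op": "move_arm", "data": {
  "offset": [
    [-0.1,-0.02,1],
    [0,0,1],
    [0,0,1],
    [0,0,1],
    [0,0,0.4]
  ],
  "twist": [
    [0,0,0],
    [0,0,0],
    [0,0,0],
    [0,0,0],
    [0,0,0]
  ],
  "grip": [0,0,0,0,0]
}}

```text
time: 50.4
ee_pos: [0.6388, 0.0155, 0.1299]
tcp_rot: [-180.0, -0.1, 177.4]
wrist_force: [0.3, -0.8, -1.2]
opening: 0.0223
grasp_force: 39.1
```

Request:
{"op": "move_arm", "data": {
  "offset": [
    [0,0,0.2],
    [0,0,0.2],
    [0,0,0.2],
    [0,0,0]
  ],
  "twist": [
    [0,0,0],
    [0,0,0],
    [0,0,0],
    [0,0,0]
  ],
  "grip": [0,0,0,0]
}}

```text
time: 50.8
ee_pos: [0.64, 0.0155, 0.1289]
tcp_rot: [180.0, 0.2, 177.4]
wrist_force: [-4.9, -0.6, 15.0]
opening: 0.0219
grasp_force: 40.2
```

Request:
{"op": "move_arm", "data": {
  "offset": [
    [0,0,0],
    [0,0,0],
    [0,0,0],
    [0,0,-1],
    [0,0,-2]
  ],
  "twist": [
    [0,0,0],
    [0,0,0],
    [0,0,0],
    [0,0,0],
    [0,0,0]
  ],
  "grip": [0.5,0.5,0.5,0.5,0.5]
}}

```text
time: 51.3
ee_pos: [0.6387, 0.0155, 0.1546]
tcp_rot: [-180.0, -0.2, 177.4]
wrist_force: [-0.1, 0.6, 0.4]
opening: 0.0425
grasp_force: 0.0
```

Request:
{"op": "move_arm", "data": {
  "offset": [
    [0,0,-3],
    [0,0,-2],
    [3.1,0.8,0],
    [3.1,0.8,0],
    [3.1,0.8,0]
  ],
  "twist": [
    [0,0,0],
    [0,0,0],
    [0,0,0],
    [0,0,0],
    [0,0,0]
  ],
  "grip": [0.5,0.5,0.5,0.5,0.5]
}}

```text
time: 51.8
ee_pos: [0.5467, 0.0439, 0.2061]
tcp_rot: [180.0, 0.0, 177.4]
wrist_force: [-0.2, 0.6, 0.7]
opening: 0.043
grasp_force: 0.0
```

Request:
{"op": "move_arm", "data": {
  "offset": [
    [3.1,0.8,0],
    [3.1,0.8,0],
    [3,0.8,0],
    [0,0,3],
    [0,0,3]
  ],
  "twist": [
    [0,0,0],
    [0,0,0],
    [0,0,0],
    [0,0,0],
    [0,0,0]
  ],
  "grip": [0.5,0.5,0.5,0.5,0.5]
}}

```text
time: 52.3
ee_pos: [0.457, 0.0722, 0.1468]
tcp_rot: [180.0, 0.2, 177.5]
wrist_force: [0.6, -0.3, -0.7]
opening: 0.0427
grasp_force: 0.0
```

Request:
{"op": "move_arm", "data": {
  "offset": [
    [0,0,3],
    [0,0,1.5],
    [0,0,0],
    [0,0,0]
  ],
  "twist": [
    [0,0,0],
    [0,0,0],
    [0,0,0],
    [0,0,0]
  ],
  "grip": [0.5,0.5,0.5,0.5]
}}

```text
time: 52.7
ee_pos: [0.4572, 0.0718, 0.1018]
tcp_rot: [180.0, 0.1, 177.4]
wrist_force: [0.0, 0.5, 0.2]
opening: 0.0426
grasp_force: 0.0
```

```bash
python3 go.py .4563 .0725 .067 177.5; python3 look.py .06 .075 wrist
```

```text
t 52.7 pos [0.4572 0.0718 0.1018] rpy [1.800e+02 1.000e-01 1.774e+02] q [  9.  -7. -19.  78.  -0.  11.] F [0.  0.5 0.2] op 0.0426 gf 0.0
delta cm [0.1  0.07 3.48] norm 3.5 rotvec [ 0.     0.001 -0.001]
blob px 2410 img [324. 302.] mid [0.4558 0.0719] circ 0.4565 0.0715 r 0.0126 z 0.0676
```

Request:
{"op": "move_arm", "data": {
  "offset": [
    [0.1,0.03,2.3],
    [0,0,1.1],
    [0,0,0],
    [0,0,0],
    [0,0,0]
  ],
  "twist": [
    [0,0,0],
    [0,0,0],
    [0,0,0],
    [0,0,0],
    [0,0,0]
  ],
  "grip": [0.5,0.5,0.5,0.5,0],
  "force": 40
}}

```text
time: 53.25
ee_pos: [0.4563, 0.0722, 0.0676]
tcp_rot: [180.0, 0.1, 177.4]
wrist_force: [-0.7, -0.1, -0.7]
opening: 0.0292
grasp_force: 0.0
```

Request:
{"op": "move_arm", "data": {
  "offset": [
    [0,0,0],
    [0,0,0],
    [0,0,-1],
    [0,0,-2],
    [0,0,-3]
  ],
  "twist": [
    [0,0,0],
    [0,0,0],
    [0,0,0],
    [0,0,0],
    [0,0,0]
  ],
  "grip": [0,0,0,0,0]
}}

```text
time: 53.75
ee_pos: [0.4548, 0.072, 0.1265]
tcp_rot: [-180.0, -0.2, 177.4]
wrist_force: [-0.2, 0.9, -0.8]
opening: 0.0219
grasp_force: 39.2
```

Request:
{"op": "move_arm", "data": {
  "offset": [
    [0,0,-3],
    [0,0,-3],
    [0,0,-2.4],
    [-3.1,1.4,0],
    [-3.1,1.4,0]
  ],
  "twist": [
    [0,0,0],
    [0,0,0],
    [0,0,0],
    [0,0,0],
    [0,0,0]
  ],
  "grip": [0,0,0,0,0]
}}

```text
time: 54.25
ee_pos: [0.52, 0.0976, 0.2129]
tcp_rot: [180.0, 0.2, 177.4]
wrist_force: [0.5, -0.0, -0.0]
opening: 0.022
grasp_force: 39.2
```

Request:
{"op": "move_arm", "data": {
  "offset": [
    [-3.1,1.4,0],
    [-3.1,1.4,0],
    [-3.1,1.5,0],
    [-3.1,1.5,0],
    [0,0,1.5]
  ],
  "twist": [
    [0,0,0],
    [0,0,0],
    [0,0,0],
    [0,0,0],
    [0,0,0]
  ],
  "grip": [0,0,0,0,0]
}}

```text
time: 54.75
ee_pos: [0.6489, 0.1513, 0.1951]
tcp_rot: [180.0, 0.1, 177.5]
wrist_force: [-1.3, -1.1, -0.6]
opening: 0.0221
grasp_force: 39.2
```

Request:
{"op": "move_arm", "data": {
  "offset": [
    [0,0,2],
    [0,0,0],
    [0,0,0]
  ],
  "twist": [
    [0,0,0],
    [0,0,0],
    [0,0,0]
  ],
  "grip": [0,0,0]
}}

```text
time: 55.05
ee_pos: [0.6451, 0.1496, 0.1761]
tcp_rot: [-180.0, -0.0, 177.4]
wrist_force: [-0.5, 0.0, 0.3]
opening: 0.0219
grasp_force: 39.2
```

```bash
python3 go.py .6453 .1499 .129 177.5
```

```text
t 55.05 pos [0.6451 0.1496 0.1761] rpy [-180.    -0.   177.4] q [13. 20. 19. 89.  0. 16.] F [-0.5  0.   0.3] op 0.0219 gf 39.2
delta cm [-0.02  0.03  4.71] norm 4.7 rotvec [-0.    -0.001 -0.001]
```

Request:
{"op": "move_arm", "data": {
  "offset": [
    [-0.02,0.03,1],
    [0,0,1],
    [0,0,1],
    [0,0,1],
    [0,0,0.4]
  ],
  "twist": [
    [0,0,0],
    [0,0,0],
    [0,0,0],
    [0,0,0],
    [0,0,0]
  ],
  "grip": [0,0,0,0,0]
}}

```text
time: 55.55
ee_pos: [0.6451, 0.1498, 0.1299]
tcp_rot: [-180.0, -0.1, 177.4]
wrist_force: [-0.1, -0.2, -1.4]
opening: 0.0219
grasp_force: 39.2
```

Request:
{"op": "move_arm", "data": {
  "offset": [
    [0,0,0.2],
    [0,0,0.2],
    [0,0,0.2],
    [0,0,0]
  ],
  "twist": [
    [0,0,0],
    [0,0,0],
    [0,0,0],
    [0,0,0]
  ],
  "grip": [0,0,0,0]
}}

```text
time: 55.95
ee_pos: [0.6457, 0.1499, 0.1287]
tcp_rot: [180.0, 0.1, 177.4]
wrist_force: [-6.9, -2.1, 15.4]
opening: 0.0225
grasp_force: 40.6
```

Request:
{"op": "move_arm", "data": {
  "offset": [
    [0,0,0],
    [0,0,0],
    [0,0,0],
    [0,0,-1],
    [0,0,-2]
  ],
  "twist": [
    [0,0,0],
    [0,0,0],
    [0,0,0],
    [0,0,0],
    [0,0,0]
  ],
  "grip": [0.5,0.5,0.5,0.5,0.5]
}}

```text
time: 56.45
ee_pos: [0.6449, 0.1498, 0.1546]
tcp_rot: [-180.0, -0.2, 177.4]
wrist_force: [0.0, 0.0, -0.2]
opening: 0.0426
grasp_force: 0.0
```

Request:
{"op": "move_arm", "data": {
  "offset": [
    [0,0,-3],
    [0,0,-2],
    [2.8,2,0],
    [2.8,2,0],
    [2.8,2,0]
  ],
  "twist": [
    [0,0,0],
    [0,0,0],
    [0,0,0],
    [0,0,0],
    [0,0,0]
  ],
  "grip": [0.5,0.5,0.5,0.5,0.5]
}}

```text
time: 56.95
ee_pos: [0.5637, 0.2142, 0.2062]
tcp_rot: [180.0, 0.0, 177.4]
wrist_force: [-0.4, -0.1, 0.2]
opening: 0.0426
grasp_force: 0.0
```

Request:
{"op": "move_arm", "data": {
  "offset": [
    [2.8,2,0],
    [2.8,2,0],
    [2.8,1.9,0],
    [2.7,1.9,0],
    [0,0,3]
  ],
  "twist": [
    [0,0,0],
    [0,0,0],
    [0,0,0],
    [0,0,0],
    [0,0,0]
  ],
  "grip": [0.5,0.5,0.5,0.5,0.5]
}}

```text
time: 57.45
ee_pos: [0.4561, 0.2995, 0.1801]
tcp_rot: [179.7, 0.3, 177.6]
wrist_force: [0.4, 0.1, -0.2]
opening: 0.0427
grasp_force: 0.0
```

Request:
{"op": "move_arm", "data": {
  "offset": [
    [0,0,3],
    [0,0,3],
    [0,0,1.5],
    [0,0,0],
    [0,0,0]
  ],
  "twist": [
    [0,0,0],
    [0,0,0],
    [0,0,0],
    [0,0,0],
    [0,0,0]
  ],
  "grip": [0.5,0.5,0.5,0.5,0.5]
}}

```text
time: 57.95
ee_pos: [0.4575, 0.2968, 0.1019]
tcp_rot: [180.0, 0.1, 177.4]
wrist_force: [1.1, 0.1, 0.6]
opening: 0.0428
grasp_force: 0.0
```

```bash
python3 go.py .4567 .296 .067 177.5; python3 look.py .06 .075 wrist
```

```text
t 57.95 pos [0.4575 0.2968 0.1019] rpy [1.800e+02 1.000e-01 1.774e+02] q [33.  4. -8. 78. -0. 36.] F [1.1 0.1 0.6] op 0.0428 gf 0.0
delta cm [ 0.08 -0.08  3.49] norm 3.5 rotvec [ 0.001  0.001 -0.001]
blob px 3737 img [323.  32.] mid [0.3504 0.3016] circ 0.3496 0.3015 r 0.0121 z 0.0637
blob px 2392 img [322. 303.] mid [0.4563 0.2963] circ 0.4567 0.2964 r 0.0124 z 0.0676
```

Request:
{"op": "move_arm", "data": {
  "offset": [
    [0.08,-0.07,2.3],
    [0,0,1.1],
    [0,0,0],
    [0,0,0],
    [0,0,0]
  ],
  "twist": [
    [0,0,0],
    [0,0,0],
    [0,0,0],
    [0,0,0],
    [0,0,0]
  ],
  "grip": [0.5,0.5,0.5,0.5,0],
  "force": 40
}}

```text
time: 58.5
ee_pos: [0.4567, 0.2962, 0.0677]
tcp_rot: [180.0, 0.1, 177.4]
wrist_force: [0.1, -1.8, 0.4]
opening: 0.0296
grasp_force: 0.0
```

Request:
{"op": "move_arm", "data": {
  "offset": [
    [0,0,0],
    [0,0,0],
    [0,0,-1],
    [0,0,-2],
    [0,0,-3]
  ],
  "twist": [
    [0,0,0],
    [0,0,0],
    [0,0,0],
    [0,0,0],
    [0,0,0]
  ],
  "grip": [0,0,0,0,0]
}}

```text
time: 59.0
ee_pos: [0.4554, 0.2954, 0.1263]
tcp_rot: [-179.9, -0.1, 177.4]
wrist_force: [-0.7, 0.3, -0.2]
opening: 0.0225
grasp_force: 39.2
```

Request:
{"op": "move_arm", "data": {
  "offset": [
    [0,0,-3],
    [0,0,-3],
    [0,0,-2.4],
    [-3.3,0,0],
    [-3.3,0,0]
  ],
  "twist": [
    [0,0,0],
    [0,0,0],
    [0,0,0],
    [0,0,0],
    [0,0,0]
  ],
  "grip": [0,0,0,0,0]
}}

```text
time: 59.5
ee_pos: [0.5229, 0.2934, 0.213]
tcp_rot: [179.9, 0.2, 177.5]
wrist_force: [0.7, 0.7, -0.5]
opening: 0.022
grasp_force: 39.2
```

Request:
{"op": "move_arm", "data": {
  "offset": [
    [-3.3,0,0],
    [-3.3,0,0],
    [-3.2,-0.1,0],
    [-3.1,-0.1,0],
    [0,0,1.5]
  ],
  "twist": [
    [0,0,0],
    [0,0,0],
    [0,0,0],
    [0,0,0],
    [0,0,0]
  ],
  "grip": [0,0,0,0,0]
}}

```text
time: 60.0
ee_pos: [0.6545, 0.2847, 0.1956]
tcp_rot: [180.0, 0.1, 177.3]
wrist_force: [-1.3, -0.1, -0.8]
opening: 0.0219
grasp_force: 39.2
```

Request:
{"op": "move_arm", "data": {
  "offset": [
    [0,0,2],
    [0,0,0],
    [0,0,0]
  ],
  "twist": [
    [0,0,0],
    [0,0,0],
    [0,0,0]
  ],
  "grip": [0,0,0]
}}

```text
time: 60.3
ee_pos: [0.6505, 0.2851, 0.176]
tcp_rot: [-180.0, -0.0, 177.4]
wrist_force: [0.4, 0.6, -0.6]
opening: 0.0221
grasp_force: 39.2
```

```bash
python3 go.py .651 .2853 .129 177.5
```

```text
t 60.3 pos [0.6505 0.2851 0.176 ] rpy [-180.    -0.   177.4] q [24. 27. 29. 92.  0. 26.] F [ 0.4  0.6 -0.6] op 0.0221 gf 39.2
delta cm [-0.05  0.02  4.7 ] norm 4.7 rotvec [-0.    -0.001 -0.001]
```

Request:
{"op": "move_arm", "data": {
  "offset": [
    [-0.05,0.02,1],
    [0,0,1],
    [0,0,1],
    [0,0,1],
    [0,0,0.4]
  ],
  "twist": [
    [0,0,0],
    [0,0,0],
    [0,0,0],
    [0,0,0],
    [0,0,0]
  ],
  "grip": [0,0,0,0,0]
}}

```text
time: 60.8
ee_pos: [0.6509, 0.2852, 0.1298]
tcp_rot: [-179.9, -0.1, 177.4]
wrist_force: [-0.6, -0.3, -0.6]
opening: 0.0221
grasp_force: 39.2
```

Request:
{"op": "move_arm", "data": {
  "offset": [
    [0,0,0.2],
    [0,0,0.2],
    [0,0,0.2],
    [0,0,0]
  ],
  "twist": [
    [0,0,0],
    [0,0,0],
    [0,0,0],
    [0,0,0]
  ],
  "grip": [0,0,0,0]
}}

```text
time: 61.2
ee_pos: [0.6514, 0.2853, 0.1289]
tcp_rot: [179.9, 0.1, 177.4]
wrist_force: [-7.3, -3.2, 14.7]
opening: 0.022
grasp_force: 40.6
```

Request:
{"op": "move_arm", "data": {
  "offset": [
    [0,0,0],
    [0,0,0],
    [0,0,0],
    [0,0,-1],
    [0,0,-2]
  ],
  "twist": [
    [0,0,0],
    [0,0,0],
    [0,0,0],
    [0,0,0],
    [0,0,0]
  ],
  "grip": [0.5,0.5,0.5,0.5,0.5]
}}

```text
time: 61.7
ee_pos: [0.6508, 0.2851, 0.1545]
tcp_rot: [-179.9, -0.2, 177.4]
wrist_force: [0.8, 0.1, 0.2]
opening: 0.0424
grasp_force: 0.0
```

Request:
{"op": "move_arm", "data": {
  "offset": [
    [0,0,-3],
    [0,0,-4],
    [0,0,-4],
    [3.3,-2.7,0],
    [3.3,-2.7,0]
  ],
  "twist": [
    [0,0,0],
    [0,0,0],
    [0,0,0],
    [0,0,0],
    [0,0,0]
  ],
  "grip": [0.5,0.5,0.5,0.5,0.5]
}}

```text
time: 62.2
ee_pos: [0.5852, 0.2352, 0.2667]
tcp_rot: [179.9, 0.2, 177.5]
wrist_force: [0.0, 0.1, 0.3]
opening: 0.0428
grasp_force: 0.0
```

Request:
{"op": "move_arm", "data": {
  "offset": [
    [3.3,-2.7,0],
    [3.3,-2.7,0],
    [3.3,-2.7,0],
    [0,0,0],
    [0,0,0]
  ],
  "twist": [
    [0,0,0],
    [0,0,0],
    [0,0,0],
    [0,0,0],
    [0,0,0]
  ],
  "grip": [1,1,1,1,1]
}}

```text
time: 62.7
ee_pos: [0.4803, 0.1576, 0.267]
tcp_rot: [179.9, 0.1, 177.4]
wrist_force: [0.7, 0.4, -0.5]
opening: 0.0855
grasp_force: 0.0
```

```bash
python3 go.py .549 -.097 .12 177.5; python3 look.py .115 .14 wrist w5.png; sed -i 's/>500/>300/' seat.py; echo TOP; python3 look.py .115 .14 top; python3 seat.py wrist; python3 - <<'E'
from h import *
p=shot('wrist')
for r in finder.pinpoint(p,'start_top'): print('start',r['p'],at_d(p,r['position'],1),at_z(p,r['position'],.048))
E
```

```text
t 62.7 pos [0.4803 0.1576 0.267 ] rpy [1.799e+02 1.000e-01 1.774e+02] q [18. -1.  6. 96.  0. 21.] F [ 0.7  0.4 -0.5] op 0.0855 gf 0.0
delta cm [ -7.98 -25.14  14.69] norm 30.2 rotvec [ 0.001  0.002 -0.002]
blob px 886 img [325. 375.] mid [0.6003 0.1531] circ 0.6008 0.153 r 0.0125 z 0.1284
blob px 849 img [325. 420.] mid [0.6451 0.151 ] circ 0.6457 0.1509 r 0.0124 z 0.1283
TOP
blob px 240 img [632. 210.] mid [ 0.5993 -0.6849] circ 0.5998 -0.6912 r 0.0294 z 0.1316
blob px 585 img [ 64. 249.] mid [0.5364 0.5261] circ 0.5365 0.5294 r 0.1189 z 0.1271
blob px 342 img [595. 216.] mid [ 0.5894 -0.6102] circ 0.592 -0.6068 r 0.0306 z 0.1359
blob px 170 img [636. 246.] mid [ 0.5205 -0.6883] circ 0.5203 -0.6897 r 0.0268 z 0.127
blob px 293 img [615. 248.] mid [ 0.5162 -0.6357] circ 0.5133 -0.6348 r 0.031 z 0.1376
blob px 207 img [596. 251.] mid [ 0.5107 -0.6018] circ 0.5114 -0.6017 r 0.0271 z 0.1312
blob px 659 img [616. 290.] mid [ 0.432 -0.639] circ 0.4345 -0.6392 r 0.043 z 0.1371
blob px 654 img [155. 341.] mid [0.5858 0.013 ] circ 0.5884 0.0122 r 0.021 z 0.0981
blob px 1482 img [324. 347.] mid [0.5969 0.153 ] circ 0.6006 0.1526 r 0.0233 z 0.0985
blob px 600 img [494. 341.] mid [0.5988 0.2947] circ 0.6005 0.294 r 0.0208 z 0.0984
blob px 187 img [309. 396.] mid [0.6439 0.1389] circ 0.6441 0.1385 r 0.0126 z 0.0987
blob px 171 img [339. 397.] mid [0.6443 0.1639] circ 0.6445 0.1641 r 0.0119 z 0.0986
body 3955 ((0.5945543646812439, 0.017866676673293114), (0.06416704505681992, 0.12350790202617645), 87.69559478759766)
body 4712 ((0.6010888814926147, 0.15192899107933044), (0.06403932720422745, 0.12333031743764877), 87.51399230957031)
body 4219 ((0.6066498756408691, 0.2863805890083313), (0.06358542293310165, 0.12315043061971664), 87.34686279296875)
start 0.81 [ 0.54844413 -0.09808423  0.05154328] [ 0.55005095 -0.1008472   0.048     ]
```

View pics/w5.png

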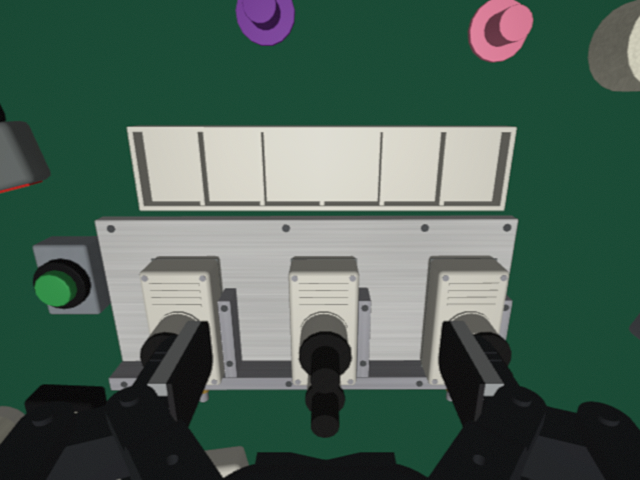

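Request:
{"op": "move_arm", "data": {
  "offset": [
    [-1,-3.1,0],
    [-1,-3.1,0],
    [-1,-3.1,0],
    [-1,-3.2,0],
    [-1,-3.2,0]
  ],
  "twist": [
    [0,0,0],
    [0,0,0],
    [0,0,0],
    [0,0,0],
    [0,0,0]
  ],
  "grip": [0,0,0,0,0]
}}

```text
time: 63.45
ee_pos: [0.5243, -0.0022, 0.2652]
tcp_rot: [-180.0, -0.0, 177.5]
wrist_force: [0.7, -1.1, -0.4]
opening: 0.0122
grasp_force: 0.0
```

Request:
{"op": "move_arm", "data": {
  "offset": [
    [-1,-3.2,0],
    [-1,-3.2,0],
    [-0.9,-3.2,0],
    [0,0,0],
    [0,0,0]
  ],
  "twist": [
    [0,0,0],
    [0,0,0],
    [0,0,0],
    [0,0,0],
    [0,0,0]
  ],
  "grip": [0,0,0,0,0]
}}

```text
time: 63.95
ee_pos: [0.5486, -0.0988, 0.2648]
tcp_rot: [180.0, -0.1, 177.4]
wrist_force: [-0.1, 1.0, -0.3]
opening: 0.0005
grasp_force: 0.0
```

```bash
python3 - <<'E'
from look import *
import go
go.go(.5488,-.0975,.07,177.5)
print('W');look(.115,.14,'wrist',100);print('T');look(.115,.14,'top',40,'top3.png')
p,w,o=look(.036,.06,'wrist',400)
q=p['color'].astype(int);g=(q[...,1]>120)&(q[...,1]-q[...,0]>60)&(q[...,1]-q[...,2]>40)
if g.sum(): 
    c=w[g];c=c[(c[:,2]>.04)&(c[:,2]<.06)];print('green',len(c),np.median(c,0),[np.mean(np.percentile(c[:,k],[2,98])) for k in(0,1)])
i=cv2.imread('pics/top3.png')[150:330,150:390];cv2.imwrite('pics/top3c.png',cv2.resize(i,None,fx=3.3,fy=3.3))
E
```

```text
t 63.95 pos [ 0.5486 -0.0988  0.2648] rpy [ 1.800e+02 -1.000e-01  1.774e+02] q [-10.   6.  13.  97.   0.  -8.] F [-0.1  1.  -0.3] op 0.0005 gf 0.0
delta cm [-0.04  0.13 19.48] norm 19.5 rotvec [ 0.    -0.001 -0.002]
W
blob px 1113 img [489. 287.] mid [0.5951 0.0176] circ 0.596 0.0178 r 0.0127 z 0.1286
blob px 1022 img [481. 340.] mid [0.6393 0.0152] circ 0.6402 0.0159 r 0.0126 z 0.1284
T
blob px 79 img [421. 145.] mid [ 0.7483 -0.2362] circ 0.7462 -0.2363 r 0.0125 z 0.1288
blob px 113 img [179. 193.] mid [0.6511 0.2863] circ 0.652 0.286 r 0.0128 z 0.1285
blob px 108 img [242. 195.] mid [0.6453 0.1505] circ 0.6454 0.1508 r 0.012 z 0.1282
blob px 105 img [304. 197.] mid [0.6394 0.0166] circ 0.6396 0.017 r 0.0121 z 0.1281
blob px 585 img [ 64. 249.] mid [0.5365 0.5267] circ 0.5377 0.5305 r 0.1193 z 0.1282
blob px 270 img [632. 210.] mid [ 0.5986 -0.6855] circ 0.6001 -0.6877 r 0.0279 z 0.1329
blob px 84 img [610. 205.] mid [ 0.6101 -0.6317] circ 0.6069 -0.632 r 0.0186 z 0.138
blob px 523 img [601. 216.] mid [ 0.5894 -0.6207] circ 0.5929 -0.6217 r 0.0409 z 0.137
blob px 114 img [178. 213.
[... 607 characters left out ...]
mid [ 0.4253 -0.6309] circ 0.425 -0.6269 r 0.0183 z 0.1378
blob px 54 img [634. 294.] mid [ 0.4225 -0.6698] circ 0.4224 -0.6679 r 0.0135 z 0.1381
blob px 94 img [624. 295.] mid [ 0.4186 -0.6476] circ 0.4176 -0.6485 r 0.0192 z 0.1379
blob px 2411 img [324. 204.] mid [ 0.5499 -0.0979] circ 0.5508 -0.0978 r 0.0251 z 0.0432
blob px 6636 img [440. 247.] mid [ 0.6012 -0.0023] circ 0.5996 -0.0112 r 0.0884 z 0.0579
blob px 6383 img [572. 258.] mid [0.6077 0.1112] circ 0.6074 0.1182 r 0.0894 z 0.0529
blob px 416 img [193. 377.] mid [ 0.7232 -0.24  ] circ 0.7275 -0.2413 r 0.0193 z 0.0474
green 1101 [ 0.55014555 -0.09821354  0.05167204] [np.float64(0.5506203608283764), np.float64(-0.09824431886715175)]
```

View pics/top3c.png

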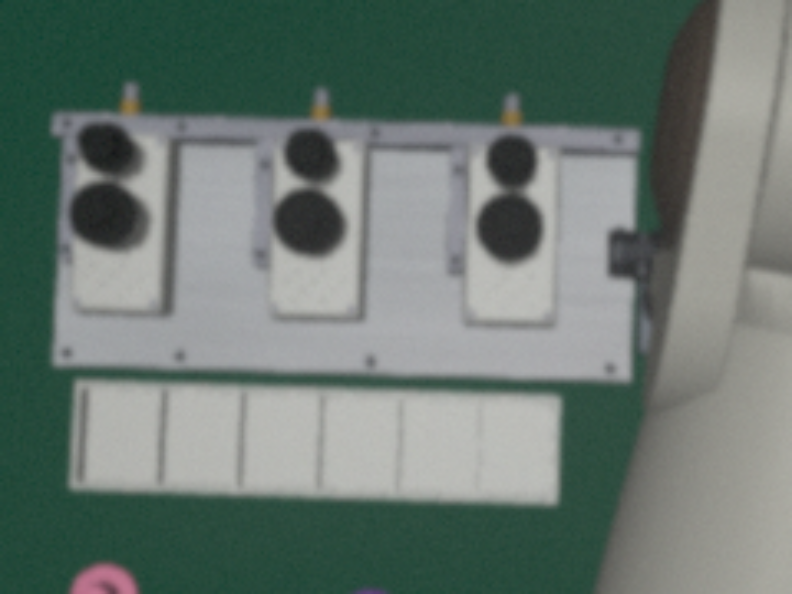

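Request:
{"op": "move_arm", "data": {
  "offset": [
    [-0.1,0.1,3],
    [0,0,4],
    [0,0,4],
    [0,0,4],
    [0,0,2.5]
  ],
  "twist": [
    [0,0,0],
    [0,0,0],
    [0,0,0],
    [0,0,0],
    [0,0,0]
  ],
  "grip": [0,0,0,0,0]
}}

```text
time: 64.6
ee_pos: [0.548, -0.0961, 0.0876]
tcp_rot: [180.0, -0.2, 177.5]
wrist_force: [0.4, -0.5, 0.7]
opening: -0.0002
grasp_force: 0.0
```

Request:
{"op": "move_arm", "data": {
  "offset": [
    [0,0,0.6],
    [0,0,0.3],
    [0,0,0.3],
    [0,0,0.2],
    [0,0,0.2]
  ],
  "twist": [
    [0,0,0],
    [0,0,0],
    [0,0,0],
    [0,0,0],
    [0,0,0]
  ],
  "grip": [0,0,0,0,0]
}}

```text
time: 65.1
ee_pos: [0.5498, -0.0975, 0.0756]
tcp_rot: [-180.0, 0.1, 177.4]
wrist_force: [1.1, 0.2, 0.6]
opening: -0.0001
grasp_force: 0.0
```

Request:
{"op": "move_arm", "data": {
  "offset": [
    [0,0,0.2],
    [0,0,0.2]
  ],
  "twist": [
    [0,0,0],
    [0,0,0]
  ],
  "grip": [0,0]
}}

```text
time: 65.3
ee_pos: [0.5496, -0.0975, 0.0711]
tcp_rot: [-180.0, 0.1, 177.4]
wrist_force: [1.0, 0.0, 2.9]
opening: 0.0003
grasp_force: 1.5
```

Request:
{"op": "move_arm", "data": {
  "offset": [
    [0,0,0.2],
    [0,0,0.2],
    [0,0,0.1]
  ],
  "twist": [
    [0,0,0],
    [0,0,0],
    [0,0,0]
  ],
  "grip": [0,0,0]
}}

```text
time: 65.6
ee_pos: [0.5497, -0.0975, 0.0677]
tcp_rot: [-180.0, 0.1, 177.4]
wrist_force: [-7.1, 1.5, 23.9]
opening: 0.0003
grasp_force: 12.0
```

Request:
{"op": "move_arm", "data": {
  "offset": [
    [0,0,0.15],
    [0,0,0.1]
  ],
  "twist": [
    [0,0,0],
    [0,0,0]
  ],
  "grip": [0,0]
}}

```text
time: 65.8
ee_pos: [0.5498, -0.0976, 0.0674]
tcp_rot: [-180.0, 0.2, 177.4]
wrist_force: [-14.2, 2.8, 40.7]
opening: -0.0001
grasp_force: 20.4
```

Request:
{"op": "move_arm", "data": {
  "offset": [
    [0,0,-0.15],
    [0,0,-0.05],
    [0,0,0]
  ],
  "twist": [
    [0,0,0],
    [0,0,0],
    [0,0,0]
  ],
  "grip": [0,0,0]
}}

```text
time: 66.1
ee_pos: [0.5497, -0.0975, 0.0678]
tcp_rot: [-180.0, 0.2, 177.4]
wrist_force: [-5.8, 1.2, 20.9]
opening: 0.0001
grasp_force: 10.8
```

Request:
{"op": "move_arm", "data": {
  "offset": [
    [0,0,-1],
    [0,0,-3],
    [0,0,-4],
    [0,0,-4],
    [0,0,-3]
  ],
  "twist": [
    [0,0,0],
    [0,0,0],
    [0,0,0],
    [0,0,0],
    [0,0,0]
  ],
  "grip": [0,0,0,0,0]
}}

```text
time: 66.6
ee_pos: [0.5491, -0.0975, 0.2174]
tcp_rot: [-180.0, 0.1, 177.4]
wrist_force: [0.1, -0.3, 1.0]
opening: -0.0002
grasp_force: 0.0
```

Request:
{"op": "move_arm", "data": {
  "offset": [
    [2,0,-1],
    [2,0,-1],
    [2,0,0],
    [0,0,0],
    [0,0,0]
  ],
  "twist": [
    [0,0,0],
    [0,0,0],
    [0,0,0],
    [0,0,0],
    [0,0,0]
  ],
  "grip": [0,0,0,0,0]
}}

```text
time: 67.1
ee_pos: [0.4892, -0.0948, 0.235]
tcp_rot: [-180.0, 0.0, 177.4]
wrist_force: [0.6, 0.7, -0.1]
opening: 0.0001
grasp_force: 0.0
```

```bash
python3 - <<'E'
from look import *
print('T');look(.122,.132,'top',90)
p,w,o=look(.036,.06,'wrist',400)
q=p['color'].astype(int);g=(q[...,1]>120)&(q[...,1]-q[...,0]>60)&(q[...,1]-q[...,2]>40)
c=w[g];c=c[(c[:,2]>.03)&(c[:,2]<.06)];print('green',len(c),np.median(c,0))
E
python3 seat.py top | grep body
```

```text
T
blob px 95 img [242. 195.] mid [0.6443 0.1503] circ 0.6456 0.1513 r 0.0123 z 0.1285
blob px 90 img [178. 212.] mid [0.6081 0.2883] circ 0.6079 0.2881 r 0.0121 z 0.1288
blob px 2368 img [324. 278.] mid [ 0.5479 -0.0977] circ 0.5501 -0.0978 r 0.025 z 0.046
blob px 5666 img [458. 299.] mid [0.5811 0.0221] circ 0.5896 0.017 r 0.0631 z 0.0582
blob px 6399 img [582. 328.] mid [0.6074 0.1175] circ 0.6112 0.1262 r 0.083 z 0.0538
green 1079 [ 0.54992242 -0.09827519  0.0516104 ]
body 788 ((0.6066745519638062, 0.2868250906467438), (0.06395363807678223, 0.12287525087594986), 86.97174835205078)
body 794 ((0.6007066369056702, 0.15233832597732544), (0.06393197178840637, 0.1221809908747673), 87.86758422851562)
body 783 ((0.5941862463951111, 0.01794183813035488), (0.06371569633483887, 0.12239009886980057), 87.4645767211914)
```

```bash
python3 -c "
from workcell import bot
print(bot.job_done())"
```

```text
the job is handed in; nothing more can be done
None
```

All three terminals are seated in their nests with both necks bunged. I pressed the start button to its stop and let it go, then handed the job in at about 67 s; the hand-in returned no verdict.

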